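# Close the fixture drawer and clamp the meter module

### The arm

A 6-joint arm with a two-finger parallel gripper is mounted at the origin on the work surface. World frame = base frame: x ahead of the robot, y to its left, z up, the work surface at z = 0. Lengths are in mm, angles in rad, forces in N, time in s.
With the tool pointing down it reaches from about 150 to 775 mm from the base axis. Payload 6.1 kg.
Tool frame: the origin (TCP) lies at the very end of the fingers, on their centre line; the grasp point (between the pads) lies 19 mm behind it (r.grasp_offset is the distance from the TCP to the grasp point, in mm); z points along the fingers, y is the direction in which the jaws open and shut (so a half turn about z gives the same grasp; the last joint's range is limited). The gripper opens to 85 mm and grips with 20 to 120 N. Pads are 22 mm wide; open, the fingers measure 114 mm over their backs; the gripper's body (76 mm by 85 mm) begins 54 mm behind the grasp point. The pads swing forward as they close: fully open they stand 13 mm farther back than shut.
Start: joints at [1.201, 0.126, -0.04, 1.405, 0, 1.571], TCP at [189.743, 489.496, 231.295] pointing down, gripper open.
Joint ranges: [-2.72, 2.72], [-0.95, 1.95], [-1.27, 1.35], [-1.78, 2.02], [-1.46, 1.47], [-3.14, 3.14]. Speed limits (rad/s): [2.39, 2.39, 3.01, 3.14, 3.14, 3.14].

### API

Orientations are given as a unit quaternion [x, y, z, w].
In Python, from rig import sensors, viewer, job, r gives the robot as it stands. The module is installed in compiled form; this text tells all that it offers.
- The arm moves only by the tool servo_tool, never from a script. Its argument "commands" is a list of rows, each an object of numbers: "wx", "wy", "wz": the turn, a rotation vector about the tool's x, y, z in degrees; "tx", "ty", "tz": the shift along the tool's x, y, z in cm; "gripper": the gripper command: -1 is shut, 1 is fully open, values between are in proportion. In form: [{"wx": .., "wy": .., "wz": .., "tx": .., "ty": .., "tz": .., "gripper": ..}, ...]. A call has 1 to 12 rows; each row is the pose to reach, as a shift and turn from the pose commanded when the call began, along the tool's axes at that moment; what a row does not reach only later rows make up. A row lasts 1/10 s, in which the tool goes at most 50 mm and 8.59 degrees, less where a joint would pass 70% of its speed; a pose out of reach is approached as far as the arm can. A call with a gripper value outside its range is refused whole. The fingers move at their own pace and stop on an object; the grip force is fixed at half the most. Time passes only in rows, so rows that repeat a pose let the fingers close. It gives the time, the measured TCP pose, the force and the opening at its end, in the units of the state.
- sensors.get_state(): the state, without advancing time (a new reading comes with each control period).
- viewer.capture(name): name is "scene" or "side" or "wrist"; returns a dict with "pixels" (480x640x3 uint8, blue, green, red), "fx", "fy", "cx", "cy" (pixels), "origin" and "attitude" of the camera in the world; the wrist camera has in their place "tool_from_camera" (4x4, takes a point from camera to tool coordinates, whose origin is the TCP and whose axes are the flange's). Camera axes: x right, y down, z forward; pixel columns grow to the right and rows downward; lengths in mm; the calibration is good to about 2 mm. A picture is of the moment at which its call begins: read the wrist's pose just before it. There is no depth.
- job.sign_off(): hands the job in, once; it reports no verdict.
Trained networks look in the newest picture that a camera, given by its name, has taken for a name from the list of things; names that differ only in an ending like _2 or _b are one class to them, and where a whole thing is asked for, a point or a joint stands for the part that bears it (a point fixed in the world has none). Each returns a list of dicts, best first, with "conf" (0 to 1); they miss things now and then, are a little off and sometimes report something else, mostly with a low value. They report only what shows in the picture. A call takes as long as a camera call.
- viewer.recognise(target, camera): "box" ([left, top, right, bottom] in pixels, round what is visible of it).
The state is a dict: "time_s": time; "joint_pos": joint angles; "qd": joint speeds; "joint_efforts": joint torques, N m; "eef_pos": TCP position; "tool_rot": TCP orientation; "force": force on the tool from outside, world axes, zero at the start; "ft_torque": the same for the moment, N m; "opening": opening from 0.0 (shut) to 1.0 (fully open).
Only numpy, scipy, OpenCV 4.12 (cv2) and the standard library are available. Lean on these libraries where they do the work, as an engineer would, in place of code of your own. Each camera call takes 0.05 s, during which the arm holds its last target.

### The job

Push the open drawer of the clamping fixture fully home until it clicks in, with the grey module standing in it. Then pump the clamp's two black grips, squeezing and releasing, until the jaw's sprung rubber pad meets the module, and squeeze on gently until the pad has sunk about half its travel, never nearly all the way, which would crush the module. Finish while still holding the grips squeezed like that; do not push the jaw by hand, and leave the basin, the crimping pliers and the jar alone.

Things in the scene. Friction and masses are not known exactly. Their poses are not given: they have to be found in the camera images.
- fixture: Clamping fixture, fixed to the table: grey base plate 130 x 370 x 12 mm. Origin: underside of the plate, midway in x; the plate reaches from y = -170 to +200 mm in its frame. Its z is up; its -x side (the drawer's front) faces roughly to the robot. A drawer lies over its -y end, a jaw on a toothed bar along y (axis 64 mm above the table, x = 0) in the middle, two upright black grips near its +y end. It stands at a different place and turn (up to 0.3 rad) each time.
- drawer (a joint): Opening of the aluminium drawer in m: 0 is home, against its stop; grows as the drawer comes out along the fixture's -x. It starts 50 to 70 mm open. A ball detent is met at about 10 mm, takes some 4 N to pass, and from 3 mm draws the drawer home by itself.
- drawer_front (a point): Centre of the outer face of the drawer's flat front, 68 mm above the table; moves with the drawer. The front is 96 mm wide (fixture y) and reaches from 18 to 86 mm above the table; push it along the fixture's +x. There is no handle.
- block: The grey plastic module, 50 x 44 x 62 mm (x, y, z), loose, 0.2 kg, standing between low lips in the drawer, with up to 11 mm play along the fixture's x and 1 to 2 mm along y, its underside 34 mm above the table; it rests beside the drawer's tall wall on its -y side, against which the jaw presses it. Origin: centre of its underside, x and y along the fixture's.
- jaw: Dark steel jaw plate 44 x 8 x 58 mm with the toothed bar behind it. Each squeeze of the grips drives it towards the fixture's -y; a friction brake of 3 N keeps it there when the grips are released. Origin: centre of the plate's thickness on the bar, 65 mm above the table.
- pad (a joint): How far the sprung rubber pad (38 x 8 x 40 mm) in front of the jaw is pressed back towards the jaw, in m: 0 free, 0.018 bottomed out (pad against the jaw). 1 N per mm. 5 to 13 mm is a proper grip, about 9 mm (half) is best, over 15 mm crushes the module. Four thin pins behind the pad show the gap closing.
- pad_face (a point): Centre of the pad's front face (69 mm above the table), which faces the fixture's -y. When the drawer is home it stands 24 to 43 mm from the module's near face (which lies 22 mm from the module's origin along the fixture's +y).
- grip_centre (a point): Point fixed on the fixture midway between the two grips, 140 mm above the table. The fingers come down from above on the outside of both grips and close along the fixture's y. Below the grips are side plates up to 88 mm above the table; keep the fingertips above 97 mm.
- grip_front: Upright black grip, 26 (x) x 10 (y) mm, from 95 to 167 mm above the table, on the jaw's side; it moves along the fixture's +y when squeezed. Origin: 94 mm above the table, middle of its thickness. The two grips are geared together, each moving equally towards the other, so squeezing both or pushing one does the same. Released: 62 mm over their outer faces; fully squeezed: 34 mm, 14 mm each. A spring (1.5 N to 2.3 N on each) opens them when let go.
- grip_rear: The other black grip, same size, at the fixture's +y end; it moves along -y. It carries the ratchet pawl: while the grips close it pushes the bar and jaw by the same distance, after up to 6 mm of lost motion (6 mm teeth); on release the pawl clicks back and the jaw stays. A full squeeze brings the jaw on by 12 mm (8 to 14 mm on the first). Holding the proper grip takes some 16 N in all over both grips; if let go, the jaw slips back until 3 N or less are left.
- basin: Beige plastic basin 150 x 200 x 70 mm with a black meter in it, 1.5 kg, origin at the centre of its underside. Leave alone.
- crimper: Crimping pliers lying flat, red handles, about 190 mm long, 70 mm wide. Origin at the pivot, on the table. Leave alone.
- jar: Small clear jar with white cap, 52 mm wide, 70 mm tall. Leave alone.

How it is judged (in metres and radians):
On the way, in this order (a step that is already met when the one before it is completed fails the run):
1. the drawer is home (value of joint drawer below 0.002 m), for 0.2 s.
2. the jaw's pad touches the module, the drawer being home (contact force between jaw and block above 0.5 N and value of joint drawer below 0.002 m), for 0.1 s.
At the end, for the whole second after the job is handed in: The drawer is home (within 2 mm), the module stands upright on the drawer's floor, the pad presses on it and is sunk 5 to 13 mm, and the fingers hold the grips squeezed (more than 2 N on a grip) (value of joint drawer below 0.002 m and value of joint pad between 0.005 and 0.013 m and contact force between jaw and block above 4 N and (contact force between the fingers and grip_front above 2 N or contact force between the fingers and grip_rear above 2 N) and angle between block's own z axis and vertical below 0.1 rad and height (world z) of block below 0.04 m and linear speed of block below 0.02 m/s); the arm keeps its last pose, push and grip.
It fails at once if the module is crushed: the pad is pressed in more than 15 mm (value of joint pad above 0.015 m).
It fails at once if the jaw is pushed by the robot instead of by the grips (contact force between any of the fingers, the arm and jaw above 2 N).
It fails at once if a bystander is moved more than 20 mm (distance of any of basin, crimper, jar from where it was at the start of the episode above 0.02 m).
It also fails if it takes over 72 s, if anything falls off the work surface, if the arm or the gripper's body presses on something with over 40 N, if the wrist force passes 120 N, or if a joint passes its speed limit or range.

## Working session

There is one attempt and no reset: what is moved stays moved. The work goes in short steps, Python scripts to look and compute and a tool call to move; the robot and the scene stay as the last step left them, time stands still between calls to the robot, and variables do not carry over. Pictures are saved under pics/ and viewed, and the job is handed in when it is done.

Besides the shell and the picture viewer there is one more tool, called after "Emit:" as a command line: name --argument value ..., lists and objects as JSON in quotes. servo_tool: Moves the arm, as the interface text tells. Its arguments: {"type":"object","properties":{"commands":{"type":"array"}},"required":["commands"]}

```bash
mkdir -p pics; cat > h.py <<'E'
from rig import sensors, viewer, job, r
import numpy as np, cv2
from scipy.spatial.transform import Rotation as R
E
python3 - <<'E'
from h import *
s=sensors.get_state(); print(s)
for n in ["scene","side","wrist"]:
    c=viewer.capture(n); cv2.imwrite(f"pics/{n}0.png",c["pixels"]); print(n,{k:v for k,v in c.items() if k!="pixels"})
    for t in ["fixture","drawer_front","block","jaw","pad","grip_front","grip_rear","basin","crimper","jar"]:
        print(t,[(np.round(d["box"]).tolist(),round(d["conf"],2)) for d in viewer.recognise(t,n)[:2]])
print(r.grasp_offset)
E
```

```text
{'time_s': 0.0, 'joint_pos': array([ 1.20100831e+00,  1.26415296e-01, -4.06282802e-02,  1.40539904e+00,
       -2.76358854e-05,  1.57078831e+00]), 'qd': array([ 0.00132937, -0.00060404,  0.0014685 , -0.00097294,  0.00014034,
       -0.00077627]), 'joint_efforts': array([-7.91805815e-04, -4.35919333e+01,  3.52919841e+01,  1.72881992e-02,
        2.65884671e-05, -2.55830077e-07]), 'eef_pos': array([189.60247469, 489.12351461, 230.50067666]), 'tool_rot': array([ 1.83838335e-01,  9.82956148e-01, -8.11653630e-04, -1.37749507e-04]), 'force': array([ 1.20328055, -1.09100668, -0.61205296]), 'ft_torque': array([ 0.03124667,  0.05701271, -0.03260723]), 'opening': 0.9923782764804983}
scene {'fx': 554.6954573754984, 'fy': 554.6954573754984, 'cx': 317.10555733133117, 'cy': 236.84414919139988, 'origin': array([1614.35670276, -419.95342487,  992.77602146]), 'attitude': array([ 0.74760683,  0.49815295, -0.24805332, -0.36248752])}
fixture [([270.0, 214.0, 414.0, 296.0], 0.67)]
drawer_front [([276.0, 224.0, 317.0, 266.0], 0.85), ([103.0, 286.0, 207.0, 367.0], 0.47)]
block [([281.0, 228.0, 302.0, 257.0
[... 905 characters left out ...]
198.0, 330.0, 225.0], 0.57)]
grip_rear [([314.0, 187.0, 328.0, 220.0], 0.47)]
basin []
crimper []
jar []
wrist {'fx': 403.97634761296126, 'fy': 403.97634761296126, 'cx': 319.75634734366946, 'cy': 236.79581887621111, 'tool_from_camera': array([[-8.79555783e-04, -9.49040476e-01, -3.15152981e-01,
         8.10577499e+01],
       [ 9.99999465e-01, -6.63332524e-04, -7.93347717e-04,
         3.76412489e-01],
       [ 5.43867872e-04, -3.15153510e-01,  9.49040552e-01,
        -1.41976528e+02],
       [ 0.00000000e+00,  0.00000000e+00,  0.00000000e+00,
         1.00000000e+00]])}
fixture []
drawer_front []
block []
jaw []
pad []
grip_front []
grip_rear []
basin []
crimper []
jar []
18.700000000000003
```

```bash
python3 - <<'E'
from h import *
a=cv2.imread("pics/scene0.png")[190:310,250:500];b=cv2.imread("pics/side0.png")[170:330,220:420]
cv2.imwrite("pics/scene0z.png",cv2.resize(a,None,fx=3.2,fy=3.2,interpolation=2)); cv2.imwrite("pics/side0z.png",cv2.resize(b,None,fx=3.75,fy=3.75,interpolation=2))
E
```

```text
(no output)
```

View pics/scene0.png

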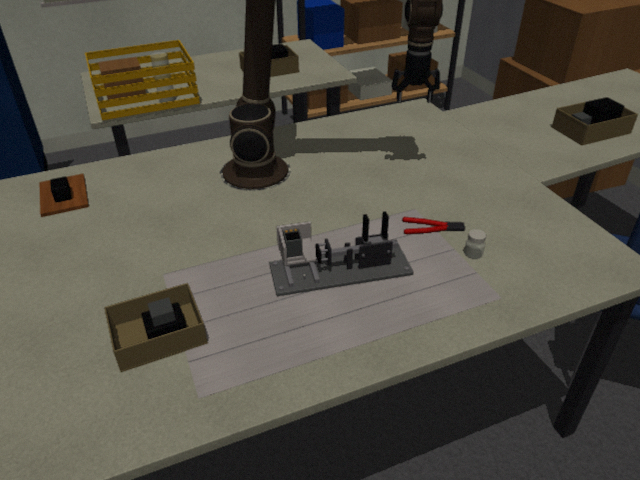

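View pics/side0.png

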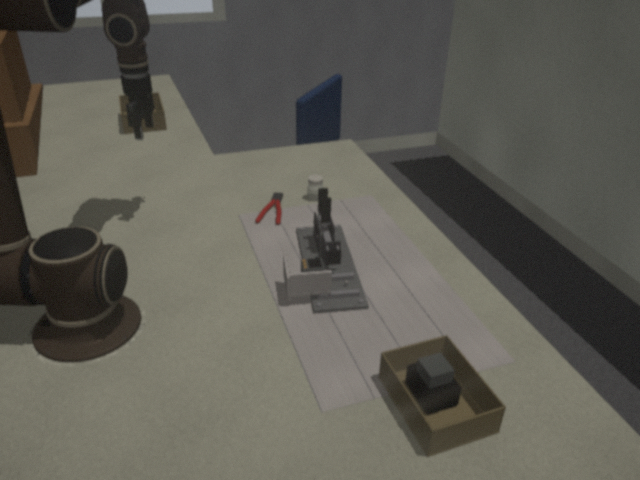

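```bash
echo
```

```text
(no output)
```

View pics/wrist0.png

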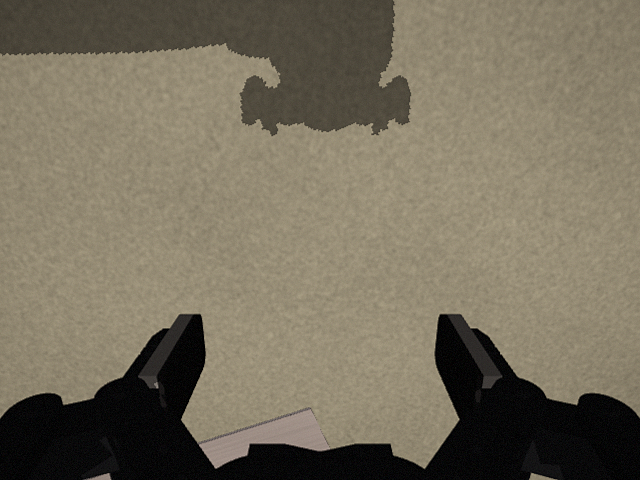

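View pics/scene0z.png

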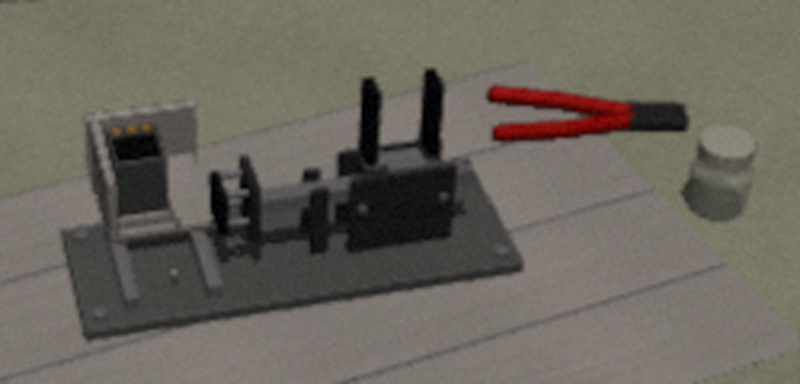

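View pics/side0z.png

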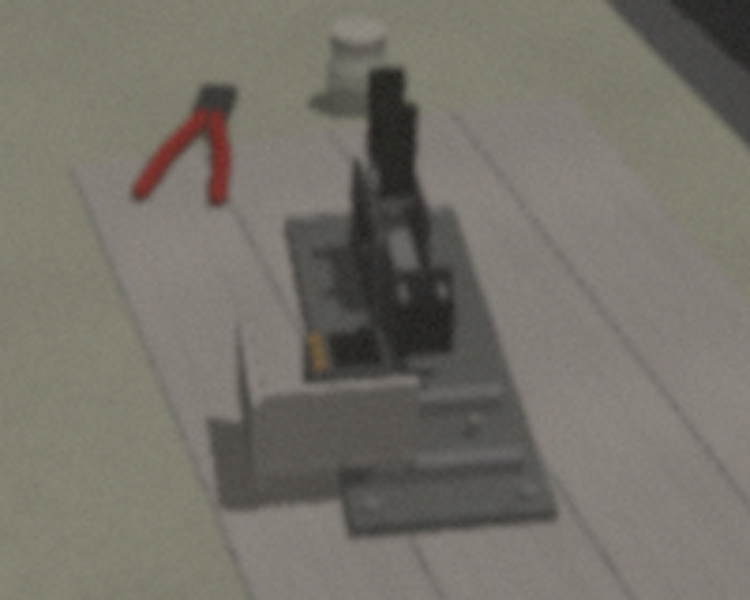

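```bash
cat >> h.py <<'E'
def cam(c,s=None):
    K=np.array([[c["fx"],0,c["cx"]],[0,c["fy"],c["cy"]],[0,0,1]])
    if "origin" in c: return K,R.from_quat(c["attitude"]).as_matrix(),np.array(c["origin"])
    T=np.array(c["tool_from_camera"]); Rt=R.from_quat(s["tool_rot"]).as_matrix()
    return K,Rt@T[:3,:3],Rt@T[:3,3]+np.array(s["eef_pos"])
def proj(C,P):
    K,Rm,o=C; q=(np.atleast_2d(P)-o)@Rm@K.T; return q[:,:2]/q[:,2:]
def onz(C,uv,z):
    K,Rm,o=C; d=Rm@np.linalg.solve(K,[uv[0],uv[1],1]); return o+d*(z-o[2])/d[2]
def f2w(p,P):
    P=np.atleast_2d(P).astype(float); c,s_=np.cos(p[2]),np.sin(p[2])
    return np.c_[p[0]+c*P[:,0]-s_*P[:,1],p[1]+s_*P[:,0]+c*P[:,1],P[:,2]]
E
python3 - <<'E'
from h import *
from scipy.optimize import least_squares
Cs={n:cam(viewer.capture(n)) for n in ["scene","side"]}
F=np.array([[-65,-170,12],[65,-170,12],[65,200,12],[-65,200,12]])
ob={"scene":np.array([[62,232],[85,330],[521,265],[470,162]])/3.2+[250,190],"side":np.array([[345,520],[555,512],[455,208],[287,218]])/3.75+[220,170]}
for n in ob: print(n,[np.round(onz(Cs[n],u,12),0)[:2].tolist() for u in ob[n]])
for ns in (["scene"],["side"],["scene","side"]):
    f=lambda p:np.concatenate([(proj(Cs[n],f2w(p,F))-ob[n]).ravel() for n in ns])
    q=least_squares(f,[400,0,0],x_scale=[100,100,.1]); print(ns,q.x,np.round(q.fun,1))
p=q.x
print("grips approx pixel->")
for n,uv in (("scene",[[370,80],[433,72]]),):
    for u in uv: 
        w=onz(Cs[n],np.array(u)/3.2+[250,190],167); d=w[:2]-p[:2]; c,s=np.cos(p[2]),np.sin(p[2]); print(w,c*d[0]+s*d[1],-s*d[0]+c*d[1])
E
```

```text
scene [[499.0, -112.0], [621.0, -133.0], [688.0, 225.0], [551.0, 253.0]]
side [[488.0, -109.0], [615.0, -141.0], [682.0, 220.0], [555.0, 244.0]]
['scene'] [ 5.87103277e+02  4.37265255e+01 -1.66010911e-01] [-1.  -0.9 -0.3  0.7  0.9 -1.4  0.5  1.2]
['side'] [ 5.82830175e+02  3.98638713e+01 -1.89895553e-01] [ 0.2  1.6 -0.4 -0.5  0.2 -0.7  0.  -0.9]
['scene', 'side'] [ 5.84668625e+02  4.29693579e+01 -1.82449917e-01] [-1.3 -2.  -1.5 -0.5  0.2 -1.1  0.5  1.4  1.1  0.7  0.3 -1.6 -0.1 -1.4
 -0.2 -1.4]
grips approx pixel->
[594.72678598 124.83262146 167.        ] -4.962001771804566 82.32945443998176
[604.67854327 176.05772532 167.        ] -4.4696729459089966 134.50997141282178
```

Emit:
servo_tool --commands '[{"wz": -10.7,"tx": -37,"ty": -38,"tz": -7,"gripper": 1},{"wz": -10.7,"tx": -37,"ty": -38,"tz": -7,"gripper": 1},{"wz": -10.7,"tx": -37,"ty": -38,"tz": -7,"gripper": 1},{"wz": -10.7,"tx": -37,"ty": -38,"tz": -7,"gripper": 1},{"wz": -10.7,"tx": -37,"ty": -38,"tz": -7,"gripper": 1},{"wz": -10.7,"tx": -37,"ty": -38,"tz": -7,"gripper": 1},{"wz": -10.7,"tx": -37,"ty": -38,"tz": -7,"gripper": 1},{"wz": -10.7,"tx": -37,"ty": -38,"tz": -7,"gripper": 1},{"wz": -10.7,"tx": -37,"ty": -38,"tz": -7,"gripper": 1},{"wz": -10.7,"tx": -37,"ty": -38,"tz": -7,"gripper": 1},{"wz": -10.7,"tx": -37,"ty": -38,"tz": -7,"gripper": 1},{"wz": -10.7,"tx": -37,"ty": -38,"tz": -7,"gripper": 1}]'

```text
$.commands[0]: bad value
```

```bash
cat > look.py <<'E'
from h import *
import sys
s=sensors.get_state(); print(s["time_s"],s["eef_pos"].round(1),s["tool_rot"].round(4),s["force"].round(1),round(s["opening"],3))
c=viewer.capture("wrist"); cv2.imwrite(f"pics/{sys.argv[1]}.png",c["pixels"])
np.save("c.npy",np.array([s,c],dtype=object),allow_pickle=True)
E
python3 look.py w1
```

```text
1.75 [189.7 489.5 231.3] [ 0.1838  0.983   0.     -0.    ] [-0.3  0.4  0.3] 1.0
```

View pics/w1.png

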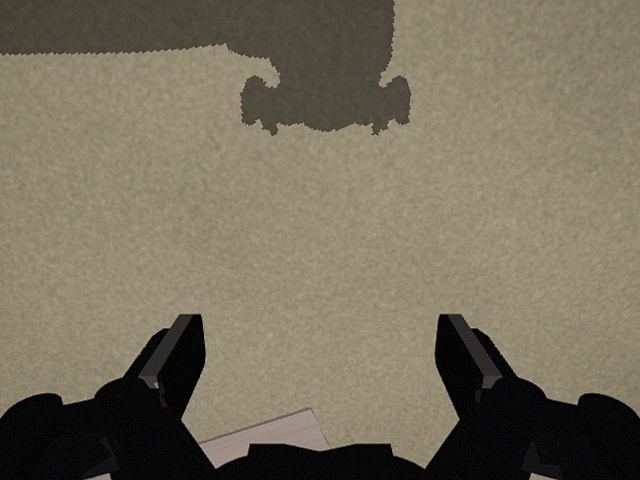

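Emit:
servo_tool --commands '[{"wx": 0,"wy": 0,"wz": -1,"tx": -3,"ty": -3,"tz": -0.6,"gripper": 1}]'

```text
time_s: 1.9
eef_pos: [206.2, 452.6, 235.7]
tool_rot: [0.173, 0.985, -0.001, -0.001]
force: [1.8, -0.5, 0.5]
opening: 1.003
```

Emit:
servo_tool --commands '[{"wx": 0,"wy": 0,"wz": -5,"tx": -3.5,"ty": -3.5,"tz": -2,"gripper": 1},{"wx": 0,"wy": 0,"wz": -9.7,"tx": -34,"ty": -35.5,"tz": -6.4,"gripper": 1},{"wx": 0,"wy": 0,"wz": -9.7,"tx": -34,"ty": -35.5,"tz": -6.4,"gripper": 1},{"wx": 0,"wy": 0,"wz": -9.7,"tx": -34,"ty": -35.5,"tz": -6.4,"gripper": 1},{"wx": 0,"wy": 0,"wz": -9.7,"tx": -34,"ty": -35.5,"tz": -6.4,"gripper": 1},{"wx": 0,"wy": 0,"wz": -9.7,"tx": -34,"ty": -35.5,"tz": -6.4,"gripper": 1},{"wx": 0,"wy": 0,"wz": -9.7,"tx": -34,"ty": -35.5,"tz": -6.4,"gripper": 1},{"wx": 0,"wy": 0,"wz": -9.7,"tx": -34,"ty": -35.5,"tz": -6.4,"gripper": 1},{"wx": 0,"wy": 0,"wz": -9.7,"tx": -34,"ty": -35.5,"tz": -6.4,"gripper": 1},{"wx": 0,"wy": 0,"wz": -9.7,"tx": -34,"ty": -35.5,"tz": -6.4,"gripper": 1},{"wx": 0,"wy": 0,"wz": -9.7,"tx": -34,"ty": -35.5,"tz": -6.4,"gripper": 1},{"wx": 0,"wy": 0,"wz": -9.7,"tx": -34,"ty": -35.5,"tz": -6.4,"gripper": 1}]'

```text
time_s: 3.1
eef_pos: [403.6, -0.9, 301.2]
tool_rot: [0.093, 0.996, 0.0, -0.0]
force: [-1.1, -0.0, 0.1]
opening: 1.003
```

```bash
python3 look.py w2
```

```text
3.1 [403.6  -0.9 301.2] [ 9.320e-02  9.957e-01  2.000e-04 -2.000e-04] [-1.1 -0.   0.1] 1.003
```

View pics/w2.png

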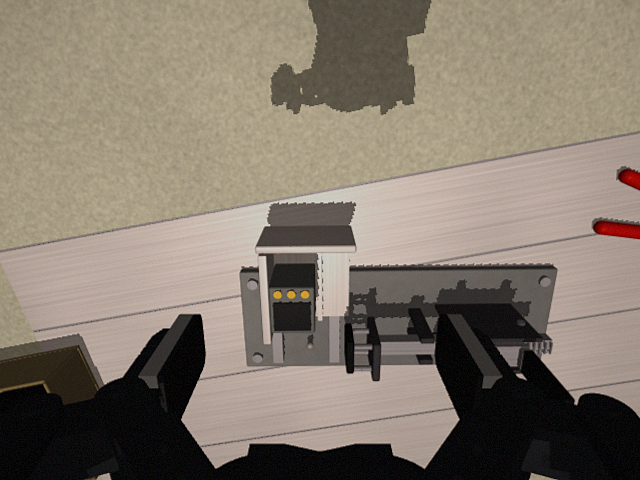

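```bash
python3 - <<'E'
from h import *
from scipy.optimize import least_squares
s,c=np.load("c.npy",allow_pickle=True); C=cam(c,s)
Fp=np.array([[-65,-170,12],[65,-170,12],[-65,200,12]]); ob=np.array([[242,268],[247,365],[557,266]])
f=lambda p:(proj(C,f2w(p,Fp))-ob).ravel()
q=least_squares(f,[585,43,-.18],x_scale=[100,100,.1]); p=q.x; print(p,q.fun.round(1))
np.save("p.npy",p)
def inv(w):
    d=w[:2]-p[:2]; cc,ss=np.cos(p[2]),np.sin(p[2]); return [round(cc*d[0]+ss*d[1],1),round(-ss*d[0]+cc*d[1],1)]
for nm,u,z in [("frontTL",(256,249),86),("frontTR",(357,249),86),("frontBL",(262,227),18),("frontBR",(354,227),18),("blockTopL",(273,331),96),("blockTopR",(315,331),96),("blocktopNear",(273,303),96),("padtop",(350,323),89),("padtopfar",(350,372),89),("jawtop",(376,318),94),("jawfar",(376,379),94)]:
    w=onz(C,u,z); print(nm,w.round(1),inv(w))
E
```

```text
[ 5.79825126e+02  4.47542026e+01 -1.79422063e-01] [-2.7  0.8 -0.4 -0.5  3.1  0.5]
frontTL [441.2 -68.9  86. ] [np.float64(-116.1), np.float64(-136.6)]
frontTR [458.9  24.4  86. ] [np.float64(-115.4), np.float64(-41.6)]
frontBL [439.6 -72.2  18. ] [np.float64(-117.1), np.float64(-140.1)]
frontBR [458.5  27.2  18. ] [np.float64(-116.3), np.float64(-38.9)]
blockTopL [524.3 -70.3  96. ] [np.float64(-34.0), np.float64(-123.1)]
blockTopR [532.  -29.8  96. ] [np.float64(-33.7), np.float64(-81.9)]
blocktopNear [494.5 -63.5  96. ] [np.float64(-64.6), np.float64(-121.8)]
padtop [533.8   5.2  89. ] [np.float64(-38.2), np.float64(-47.2)]
padtopfar [590.7  -4.3  89. ] [np.float64(19.5), np.float64(-46.3)]
jawtop [530.1  31.1  94. ] [np.float64(-46.5), np.float64(-22.3)]
jawfar [600.4  21.   94. ] [np.float64(24.5), np.float64(-19.7)]
```

Emit:
servo_tool --commands '[{"wx": 0,"wy": 0,"wz": 0,"tx": -1.5,"ty": -1.2,"tz": 4,"gripper": -1},{"wx": 0,"wy": 0,"wz": 0,"tx": -1.5,"ty": -1.2,"tz": 8,"gripper": -1},{"wx": 0,"wy": 0,"wz": 0,"tx": -1.5,"ty": -1.2,"tz": 12,"gripper": -1},{"wx": 0,"wy": 0,"wz": 0,"tx": -1.5,"ty": -1.2,"tz": 16,"gripper": -1},{"wx": 0,"wy": 0,"wz": 0,"tx": -1.5,"ty": -1.2,"tz": 20,"gripper": -1},{"wx": 0,"wy": 0,"wz": 0,"tx": -1.5,"ty": -1.2,"tz": 23,"gripper": -1},{"wx": 0,"wy": 0,"wz": 0,"tx": -1.5,"ty": -1.2,"tz": 25,"gripper": -1},{"wx": 0,"wy": 0,"wz": 0,"tx": -1.5,"ty": -1.2,"tz": 25,"gripper": -1},{"wx": 0,"wy": 0,"wz": 0,"tx": -1.5,"ty": -1.2,"tz": 25,"gripper": -1}]'

```text
time_s: 4.05
eef_pos: [415.8, -13.1, 51.8]
tool_rot: [0.09, 0.996, 0.0, -0.0]
force: [1.7, -0.4, -0.0]
opening: 0.002
```

```bash
python3 look.py w3
```

```text
4.05 [415.8 -13.1  51.8] [ 9.010e-02  9.959e-01  1.000e-04 -1.000e-04] [ 1.7 -0.4 -0. ] 0.002
```

View pics/w3.png

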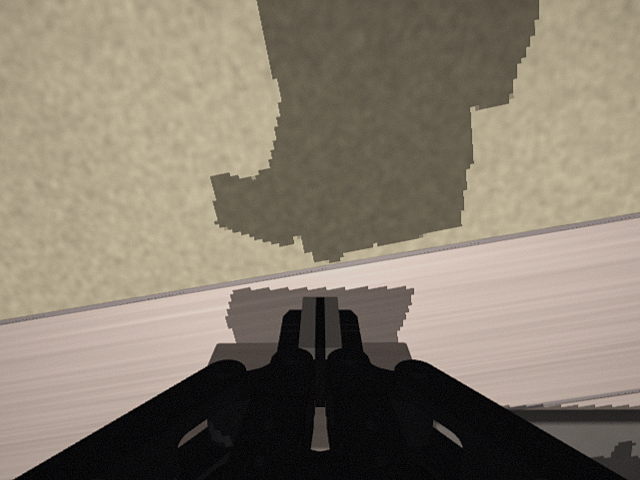

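Emit:
servo_tool --commands '[{"wx": 0,"wy": 0,"wz": 0,"tx": -0.6,"ty": 0,"tz": 0,"gripper": -1},{"wx": 0,"wy": 0,"wz": 0,"tx": -1.2,"ty": 0,"tz": 0,"gripper": -1},{"wx": 0,"wy": 0,"wz": 0,"tx": -1.7,"ty": 0,"tz": 0,"gripper": -1},{"wx": 0,"wy": 0,"wz": 0,"tx": -2.2,"ty": 0,"tz": 0,"gripper": -1},{"wx": 0,"wy": 0,"wz": 0,"tx": -2.7,"ty": 0,"tz": 0,"gripper": -1},{"wx": 0,"wy": 0,"wz": 0,"tx": -3.2,"ty": 0,"tz": 0,"gripper": -1},{"wx": 0,"wy": 0,"wz": 0,"tx": -3.7,"ty": 0,"tz": 0,"gripper": -1},{"wx": 0,"wy": 0,"wz": 0,"tx": -4.2,"ty": 0,"tz": 0,"gripper": -1},{"wx": 0,"wy": 0,"wz": 0,"tx": -4.7,"ty": 0,"tz": 0,"gripper": -1},{"wx": 0,"wy": 0,"wz": 0,"tx": -5.2,"ty": 0,"tz": 0,"gripper": -1},{"wx": 0,"wy": 0,"wz": 0,"tx": -5.7,"ty": 0,"tz": 0,"gripper": -1},{"wx": 0,"wy": 0,"wz": 0,"tx": -6.2,"ty": 0,"tz": 0,"gripper": -1}]'

```text
time_s: 5.3
eef_pos: [477.4, -25.7, 51.2]
tool_rot: [0.091, 0.996, 0.0, -0.0]
force: [-1.1, 1.2, -0.7]
opening: 0.001
```

Emit:
servo_tool --commands '[{"wx": 0,"wy": 0,"wz": 0,"tx": -0.3,"ty": 0,"tz": 0,"gripper": -1},{"wx": 0,"wy": 0,"wz": 0,"tx": -0.6,"ty": 0,"tz": 0,"gripper": -1},{"wx": 0,"wy": 0,"wz": 0,"tx": -0.6,"ty": 0,"tz": 0,"gripper": -1}]'

```text
time_s: 5.6
eef_pos: [483.5, -27.0, 51.3]
tool_rot: [0.091, 0.996, -0.0, 0.0]
force: [-0.4, 0.1, 0.1]
opening: 0.001
```

Emit:
servo_tool --commands '[{"wx": 0,"wy": 0,"wz": 0,"tx": -0.25,"ty": 0,"tz": 0,"gripper": -1},{"wx": 0,"wy": 0,"wz": 0,"tx": -0.5,"ty": 0,"tz": 0,"gripper": -1},{"wx": 0,"wy": 0,"wz": 0,"tx": -0.5,"ty": 0,"tz": 0,"gripper": -1}]'

```text
time_s: 5.9
eef_pos: [488.2, -27.8, 51.4]
tool_rot: [0.091, 0.996, -0.0, 0.0]
force: [0.2, -0.4, 0.0]
opening: -0.003
```

Emit:
servo_tool --commands '[{"wx": 0,"wy": 0,"wz": 0,"tx": -0.2,"ty": 0,"tz": 0,"gripper": -1},{"wx": 0,"wy": 0,"wz": 0,"tx": -0.4,"ty": 0,"tz": 0,"gripper": -1},{"wx": 0,"wy": 0,"wz": 0,"tx": -0.4,"ty": 0,"tz": 0,"gripper": -1}]'

```text
time_s: 6.2
eef_pos: [492.1, -28.5, 51.3]
tool_rot: [0.091, 0.996, -0.0, 0.0]
force: [-0.1, -0.3, 0.6]
opening: 0.001
```

```bash
python3 look.py w4; python3 - <<'E'
from h import *
a=viewer.capture("scene")["pixels"][190:310,250:500];b=viewer.capture("side")["pixels"][170:330,220:420]
cv2.imwrite("pics/scene4.png",np.hstack([cv2.resize(a,(400,192),interpolation=2),cv2.resize(b,(400,320),interpolation=2)[60:252]])) 
E
```

```text
6.2 [492.1 -28.5  51.3] [ 9.140e-02  9.958e-01 -0.000e+00  2.000e-04] [-0.1 -0.3  0.6] 0.001
```

View pics/scene4.png

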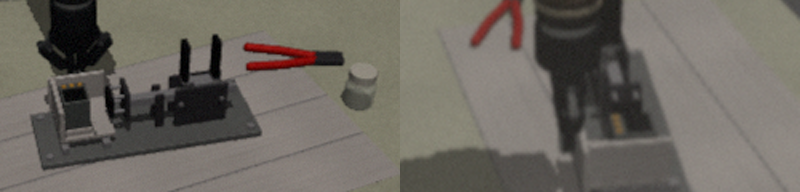

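View pics/w4.png

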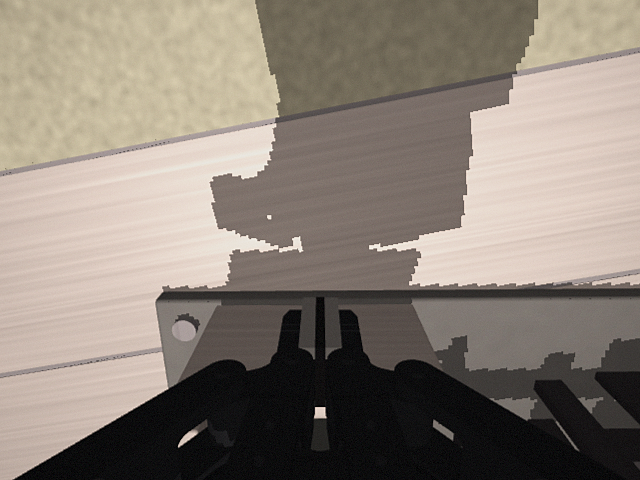

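Emit:
servo_tool --commands '[{"wx": 0,"wy": 0,"wz": 0,"tx": -0.2,"ty": 0,"tz": 0,"gripper": -1},{"wx": 0,"wy": 0,"wz": 0,"tx": -0.3,"ty": 0,"tz": 0,"gripper": -1},{"wx": 0,"wy": 0,"wz": 0,"tx": -0.3,"ty": 0,"tz": 0,"gripper": -1}]'

```text
time_s: 6.65
eef_pos: [493.6, -28.7, 51.3]
tool_rot: [0.091, 0.996, 0.0, -0.001]
force: [-3.4, 0.9, 3.5]
opening: 0.001
```

Emit:
servo_tool --commands '[{"wx": 0,"wy": 0,"wz": 0,"tx": -0.2,"ty": 0,"tz": 0,"gripper": -1},{"wx": 0,"wy": 0,"wz": 0,"tx": -0.3,"ty": 0,"tz": 0,"gripper": -1},{"wx": 0,"wy": 0,"wz": 0,"tx": -0.3,"ty": 0,"tz": 0,"gripper": -1}]'

```text
time_s: 6.95
eef_pos: [497.3, -29.3, 51.2]
tool_rot: [0.091, 0.996, 0.0, -0.0]
force: [-1.4, -0.2, 0.6]
opening: -0.001
```

Emit:
servo_tool --commands '[{"wx": 0,"wy": 0,"wz": 0,"tx": -0.2,"ty": 0,"tz": 0,"gripper": -1},{"wx": 0,"wy": 0,"wz": 0,"tx": -0.3,"ty": 0,"tz": 0,"gripper": -1},{"wx": 0,"wy": 0,"wz": 0,"tx": -0.3,"ty": 0,"tz": 0,"gripper": -1}]'

```text
time_s: 7.25
eef_pos: [501.4, -30.2, 51.4]
tool_rot: [0.091, 0.996, -0.0, 0.001]
force: [-0.5, -0.5, 0.0]
opening: 0.004
```

Emit:
servo_tool --commands '[{"wx": 0,"wy": 0,"wz": 0,"tx": -0.2,"ty": 0,"tz": 0,"gripper": -1},{"wx": 0,"wy": 0,"wz": 0,"tx": -0.3,"ty": 0,"tz": 0,"gripper": -1},{"wx": 0,"wy": 0,"wz": 0,"tx": -0.3,"ty": 0,"tz": 0,"gripper": -1}]'

```text
time_s: 7.55
eef_pos: [502.2, -30.3, 51.2]
tool_rot: [0.091, 0.996, 0.0, -0.001]
force: [-6.2, 1.2, 5.4]
opening: 0.003
```

Emit:
servo_tool --commands '[{"wx": 0,"wy": 0,"wz": 0,"tx": -0.2,"ty": 0,"tz": 0,"gripper": -1},{"wx": 0,"wy": 0,"wz": 0,"tx": -0.2,"ty": 0,"tz": 0,"gripper": -1},{"wx": 0,"wy": 0,"wz": 0,"tx": -0.2,"ty": 0,"tz": 0,"gripper": -1}]'

```text
time_s: 7.85
eef_pos: [502.2, -30.3, 51.2]
tool_rot: [0.091, 0.996, 0.0, -0.003]
force: [-14.1, 2.6, 10.7]
opening: -0.001
```

Emit:
servo_tool --commands '[{"wx": 0,"wy": 0,"wz": 0,"tx": 2,"ty": 0,"tz": 0,"gripper": -1},{"wx": 0,"wy": 0,"wz": 0,"tx": 4,"ty": 0,"tz": 0,"gripper": -1},{"wx": 0,"wy": 0,"wz": 0,"tx": 4,"ty": 0,"tz": -5,"gripper": -1},{"wx": 0,"wy": 0,"wz": 0,"tx": 4,"ty": 0,"tz": -10,"gripper": -1},{"wx": 0,"wy": 0,"wz": 0,"tx": 2,"ty": 0,"tz": -15,"gripper": -1},{"wx": 0,"wy": 0,"wz": 0,"tx": 1,"ty": 3,"tz": -19,"gripper": 1},{"wx": 0,"wy": 0,"wz": 0,"tx": 0,"ty": 7,"tz": -21,"gripper": 1},{"wx": 0,"wy": 0,"wz": 0,"tx": 0,"ty": 11,"tz": -21,"gripper": 1},{"wx": 0,"wy": 0,"wz": 0,"tx": 0,"ty": 15,"tz": -21,"gripper": 1},{"wx": 0,"wy": 0,"wz": 0,"tx": 0,"ty": 18.8,"tz": -21,"gripper": 1},{"wx": 0,"wy": 0,"wz": 0,"tx": 0,"ty": 18.8,"tz": -21,"gripper": 1},{"wx": 0,"wy": 0,"wz": 0,"tx": 0,"ty": 18.8,"tz": -21,"gripper": 1}]'

```text
time_s: 9.05
eef_pos: [539.9, 154.5, 260.9]
tool_rot: [0.091, 0.996, -0.0, -0.0]
force: [-0.1, 0.4, -0.4]
opening: 0.996
```

```bash
python3 look.py w5
```

```text
9.05 [539.9 154.5 260.9] [ 9.050e-02  9.959e-01 -3.000e-04 -1.000e-04] [-0.1  0.4 -0.4] 0.996
```

View pics/w5.png

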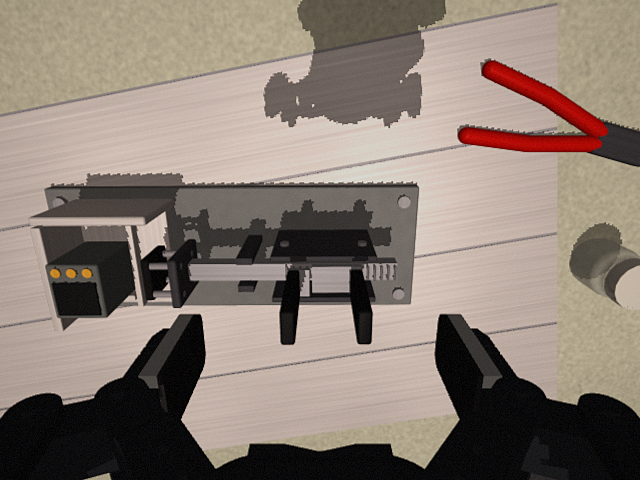

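```bash
python3 - <<'E'
from h import *
from scipy.optimize import least_squares
s,c=np.load("c.npy",allow_pickle=True); C=cam(c,s)
Fp=np.array([[-65,-170,12],[-65,200,12],[65,200,12]]); ob=np.array([[46,188],[418,186],[411,303]])
f=lambda p:(proj(C,f2w(p,Fp))-ob).ravel()
q=least_squares(f,[585,43,-.18],x_scale=[100,100,.1]); p=q.x; print(p,q.fun.round(1)); np.save("p2.npy",p)
im=cv2.imread("pics/w5.png")[220:360,130:420]
cv2.imwrite("pics/w5z.png",cv2.resize(cv2.convertScaleAbs(im,alpha=2.2),None,fx=2.75,fy=2.75,interpolation=2))
E
```

```text
[ 5.82873768e+02  4.37109503e+01 -1.73604791e-01] [-3.1  0.4  2.3 -0.7  0.9  1.5]
```

View pics/w5z.png

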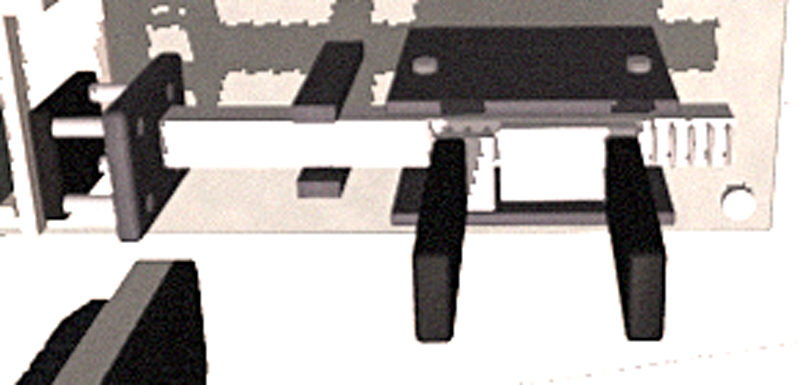

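```bash
python3 - <<'E'
from h import *
s,c=np.load("c.npy",allow_pickle=True); C=cam(c,s); Rt=R.from_quat(s["tool_rot"]).as_matrix()
W=np.array([onz(C,np.array(u)/2.75+[130,220],167) for u in [(416,253),(414,340),(663,253),(664,340)]]); print(W.round(1))
m=W.mean(0); print(m, "widths",np.linalg.norm(W[2]-W[0]),np.linalg.norm(W[1]-W[0]),"yaw",np.degrees(np.arctan2(*(W[2]-W[0])[:2])),np.degrees(np.arctan2(*(W[3]-W[1])[:2])))
print("tool shift cm",(Rt.T@(m-s["eef_pos"]))/10)
print("tool yaw",np.degrees(np.arctan2(Rt[0,1],Rt[1,1])))
p=np.load("p2.npy")
for nm,u,z in [("jawtopnear",(175,60),94),("jawtopfar",(138,238),94),("jawL",(120,235),94)]:pass
E
```

```text
[[583.8 120.9 167. ]
 [607.2 115.3 167. ]
 [594.4 178.8 167. ]
 [618.2 175.6 167. ]]
[600.91220422 147.66337584 167.        ] widths 58.90375475216181 23.996577553614934 yaw 10.405182129283535 10.399040049275246
tool shift cm [-6.12772647  0.4335945   9.39268443]
tool yaw 10.388191541747911
```

```bash
cat >> h.py <<'E'
def fr(w,yaw=np.radians(-10.4)):  # world->fixture axes about grip centre guess
    d=np.asarray(w)[:2]-np.array([603.5,147.2]); c,s_=np.cos(yaw),np.sin(yaw); return np.array([c*d[0]+s_*d[1],-s_*d[0]+c*d[1]])
E
python3 - <<'E'
from h import *
s,c=np.load("c.npy",allow_pickle=True); C=cam(c,s)
im=cv2.imread("pics/w5.png")[170:350,20:230]
cv2.imwrite("pics/w5y.png",cv2.resize(cv2.convertScaleAbs(im,alpha=2.2),None,fx=3.3,fy=3.3,interpolation=2))
for n,u,z in [("mod",(105,264),96),("mod",(105,317),96),("pad",(142,258),89),("pad",(142,305),89)]: print(n,fr(onz(C,u,z)))
E
```

```text
mod [ -19.59568583 -180.23174259]
mod [  29.37881602 -188.46763081]
pad [ -22.12215741 -152.48221029]
pad [  21.60959312 -158.57379056]
```

View pics/w5y.png

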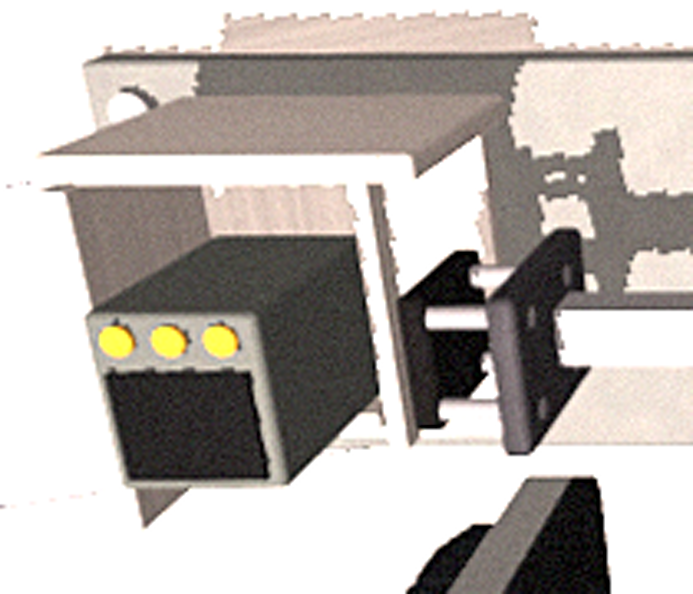

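```bash
python3 - <<'E'
from h import *
s,c=np.load("c.npy",allow_pickle=True); C=cam(c,s)
g=lambda u:np.array(u)/3.3+[20,170]
for n,u,z in [("mod",(263,313),96),("mod",(290,485),96),("modL",(88,314),96),("modL",(127,485),96),("pad",(402,292),89),("pad",(417,428),89),("jaw",(490,300),94),("jaw",(505,452),94)]: print(n,fr(onz(C,g(u),z)).round(1))
E
```

```text
mod [ -18.8 -184.7]
mod [  29.3 -186. ]
modL [ -18.6 -228.3]
modL [  29.3 -228.4]
pad [ -21.7 -152.7]
pad [  16.5 -154.1]
jaw [ -21.5 -128.7]
jaw [  20.8 -129.8]
```

Emit:
servo_tool --commands '[{"wx": 0,"wy": 0,"wz": 0,"tx": -3.2,"ty": 0.4,"tz": 0,"gripper": 1},{"wx": 0,"wy": 0,"wz": 0,"tx": -6.3,"ty": 0.4,"tz": 1,"gripper": 1},{"wx": 0,"wy": 0,"wz": 0,"tx": -6.3,"ty": 0.4,"tz": 5,"gripper": 1},{"wx": 0,"wy": 0,"wz": 0,"tx": -6.3,"ty": 0.4,"tz": 7,"gripper": 1},{"wx": 0,"wy": 0,"wz": 0,"tx": -6.3,"ty": 0.4,"tz": 7,"gripper": 1}]'

```text
time_s: 9.6
eef_pos: [600.9, 144.2, 188.0]
tool_rot: [0.093, 0.996, -0.001, -0.003]
force: [-1.2, -0.3, 0.8]
opening: 1.002
```

```bash
python3 look.py w6
```

```text
9.6 [600.9 144.2 188. ] [ 0.0925  0.9957 -0.0011 -0.0028] [-1.2 -0.3  0.8] 1.002
```

View pics/w6.png

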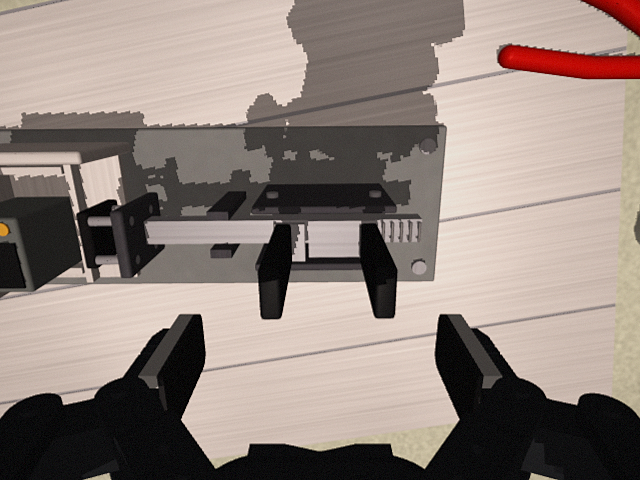

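```bash
python3 - <<'E'
from h import *
s,c=np.load("c.npy",allow_pickle=True); C=cam(c,s); Rt=R.from_quat(s["tool_rot"]).as_matrix()
for u in [(260,318),(281,318),(371,317),(396,317),(262,283),(396,283)]: print(u,(Rt.T@(onz(C,u,167)-s["eef_pos"])).round(1))
im=cv2.imread("pics/w6.png")[210:330,170:450]
cv2.imwrite("pics/w6z.png",cv2.resize(cv2.convertScaleAbs(im,alpha=2.5),None,fx=2.8,fy=2.8,interpolation=2))
E
```

```text
(260, 318) [-12.1 -27.   21. ]
(281, 318) [-12.  -17.4  20.9]
(371, 317) [-11.5  23.5  20.8]
(396, 317) [-11.5  34.9  20.8]
(262, 283) [  5.4 -25.3  21.1]
(396, 283) [ 5.4 33.9 20.9]
```

View pics/w6z.png

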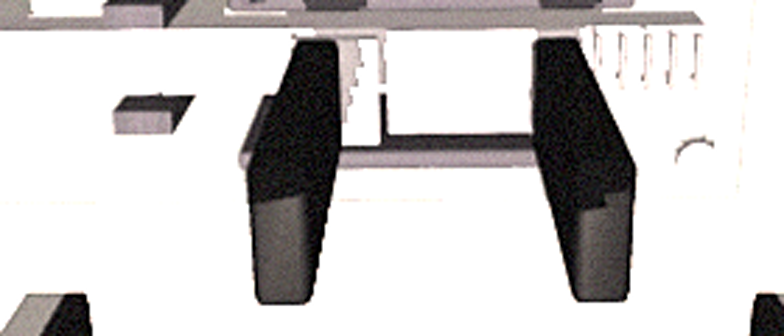

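Emit:
servo_tool --commands '[{"wx": 0,"wy": 0,"wz": 0,"tx": 0,"ty": 0.4,"tz": 0,"gripper": 1},{"wx": 0,"wy": 0,"wz": 0,"tx": 0,"ty": 0.4,"tz": 2,"gripper": 1},{"wx": 0,"wy": 0,"wz": 0,"tx": 0,"ty": 0.4,"tz": 4,"gripper": 1},{"wx": 0,"wy": 0,"wz": 0,"tx": 0,"ty": 0.4,"tz": 6,"gripper": 1},{"wx": 0,"wy": 0,"wz": 0,"tx": 0,"ty": 0.4,"tz": 7,"gripper": 1},{"wx": 0,"wy": 0,"wz": 0,"tx": 0,"ty": 0.4,"tz": 7,"gripper": 1},{"wx": 0,"wy": 0,"wz": 0,"tx": 0,"ty": 0.4,"tz": 7,"gripper": 0.55},{"wx": 0,"wy": 0,"wz": 0,"tx": 0,"ty": 0.4,"tz": 7,"gripper": 0.55}]'

```text
time_s: 10.45
eef_pos: [603.9, 150.1, 123.1]
tool_rot: [0.091, 0.996, -0.0, 0.001]
force: [-0.1, -1.7, 0.0]
opening: 0.773
```

```bash
python3 look.py w7
```

```text
10.45 [603.9 150.1 123.1] [ 9.150e-02  9.958e-01 -2.000e-04  1.200e-03] [-0.1 -1.7  0. ] 0.773
```

View pics/w7.png

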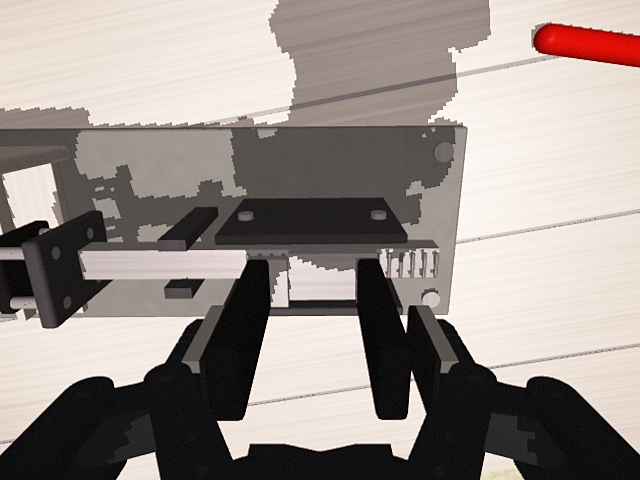

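Emit:
servo_tool --commands '[{"wx": 0,"wy": 0,"wz": 0,"tx": 0,"ty": 0,"tz": 0,"gripper": 0.4},{"wx": 0,"wy": 0,"wz": 0,"tx": 0,"ty": 0,"tz": 0,"gripper": 0.3},{"wx": 0,"wy": 0,"wz": 0,"tx": 0,"ty": 0,"tz": 0,"gripper": 0.15},{"wx": 0,"wy": 0,"wz": 0,"tx": 0,"ty": 0,"tz": 0,"gripper": 0},{"wx": 0,"wy": 0,"wz": 0,"tx": 0,"ty": 0,"tz": 0,"gripper": -0.15},{"wx": 0,"wy": 0,"wz": 0,"tx": 0,"ty": 0,"tz": 0,"gripper": -0.15},{"wx": 0,"wy": 0,"wz": 0,"tx": 0,"ty": 0,"tz": 0,"gripper": -0.15}]'

```text
time_s: 11.2
eef_pos: [603.5, 148.3, 122.8]
tool_rot: [0.092, 0.996, -0.002, 0.001]
force: [-2.1, -9.2, 6.5]
opening: 0.427
```

```bash
python3 look.py w8
```

```text
11.2 [603.5 148.3 122.8] [ 0.0921  0.9958 -0.0017  0.0011] [-2.1 -9.2  6.5] 0.427
```

View pics/w8.png

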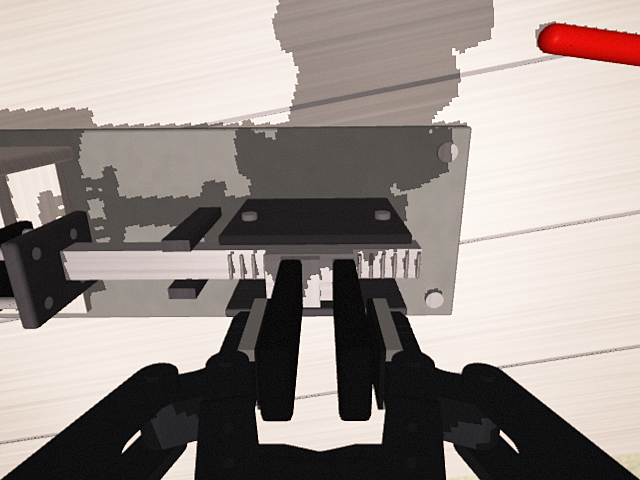

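Emit:
servo_tool --commands '[{"wx": 0,"wy": 0,"wz": 0,"tx": 0,"ty": -0.3,"tz": 0,"gripper": 0.1},{"wx": 0,"wy": 0,"wz": 0,"tx": 0,"ty": -0.3,"tz": 0,"gripper": 0.3},{"wx": 0,"wy": 0,"wz": 0,"tx": 0,"ty": -0.3,"tz": 0,"gripper": 0.55},{"wx": 0,"wy": 0,"wz": 0,"tx": 0,"ty": -0.3,"tz": 0,"gripper": 0.55},{"wx": 0,"wy": 0,"wz": 0,"tx": 0,"ty": -0.3,"tz": 0,"gripper": 0.55},{"wx": 0,"wy": 0,"wz": 0,"tx": 0,"ty": -0.3,"tz": 0,"gripper": 0.55}]'

```text
time_s: 11.85
eef_pos: [602.6, 147.6, 121.2]
tool_rot: [0.091, 0.996, 0.0, -0.0]
force: [0.1, 0.3, -0.7]
opening: 0.775
```

```bash
python3 look.py w9
```

```text
11.85 [602.6 147.6 121.2] [ 9.130e-02  9.958e-01  1.000e-04 -1.000e-04] [ 0.1  0.3 -0.7] 0.775
```

View pics/w9.png

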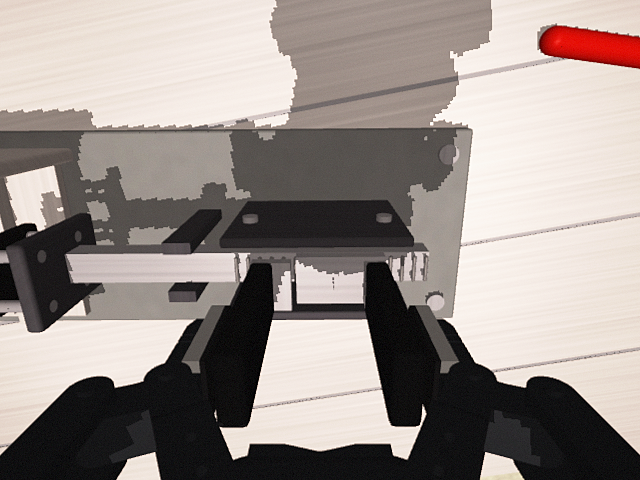

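Emit:
servo_tool --commands '[{"wx": 0,"wy": 0,"wz": 0,"tx": 0,"ty": 0,"tz": 0,"gripper": 0.3},{"wx": 0,"wy": 0,"wz": 0,"tx": 0,"ty": 0,"tz": 0,"gripper": 0.15},{"wx": 0,"wy": 0,"wz": 0,"tx": 0,"ty": 0,"tz": 0,"gripper": 0},{"wx": 0,"wy": 0,"wz": 0,"tx": 0,"ty": 0,"tz": 0,"gripper": -0.17},{"wx": 0,"wy": 0,"wz": 0,"tx": 0,"ty": 0,"tz": 0,"gripper": -0.17},{"wx": 0,"wy": 0,"wz": 0,"tx": 0,"ty": 0,"tz": 0,"gripper": -0.17},{"wx": 0,"wy": 0,"wz": 0,"tx": 0,"ty": 0,"tz": 0,"gripper": -0.17}]'

```text
time_s: 12.6
eef_pos: [602.9, 147.2, 122.1]
tool_rot: [0.091, 0.996, -0.0, 0.001]
force: [-1.1, -2.3, 4.8]
opening: 0.411
```

Emit:
servo_tool --commands '[{"wx": 0,"wy": 0,"wz": 0,"tx": 0,"ty": 0,"tz": 0,"gripper": 0.1},{"wx": 0,"wy": 0,"wz": 0,"tx": 0,"ty": 0,"tz": 0,"gripper": 0.3},{"wx": 0,"wy": 0,"wz": 0,"tx": 0,"ty": 0,"tz": 0,"gripper": 0.55},{"wx": 0,"wy": 0,"wz": 0,"tx": 0,"ty": 0,"tz": 0,"gripper": 0.55},{"wx": 0,"wy": 0,"wz": 0,"tx": 0,"ty": 0,"tz": 0,"gripper": 0.55},{"wx": 0,"wy": 0,"wz": 0,"tx": 0,"ty": 0,"tz": 0,"gripper": 0.55}]'

```text
time_s: 13.2
eef_pos: [602.6, 147.5, 121.2]
tool_rot: [0.091, 0.996, 0.0, -0.0]
force: [0.7, -0.4, -0.1]
opening: 0.777
```

```bash
python3 look.py w10
```

```text
13.2 [602.6 147.5 121.2] [ 9.140e-02  9.958e-01  1.000e-04 -1.000e-04] [ 0.7 -0.4 -0.1] 0.777
```

View pics/w10.png

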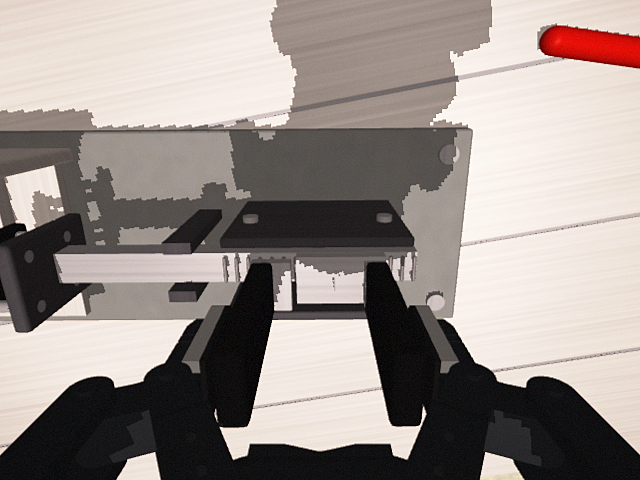

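```bash
python3 - <<'E'
from h import *
s,c=np.load("c.npy",allow_pickle=True); C=cam(c,s)
for u in [(67,253),(55,253)]: print(fr(onz(C,u,70)))
for u in [(93,214),(82,214)]: print(fr(onz(C,u,94)))
C0=cam(viewer.capture("scene")); im=viewer.capture("scene")["pixels"]; 
cv2.imwrite("pics/scene10.png",cv2.resize(cv2.convertScaleAbs(im[200:300,260:400],alpha=1.8),None,fx=5,fy=5,interpolation=2))
im=viewer.capture("side")["pixels"]; 
cv2.imwrite("pics/side10.png",cv2.resize(cv2.convertScaleAbs(im[180:320,270:390],alpha=1.8),None,fx=4,fy=4,interpolation=2))
E
```

```text
[  -9.38611078 -128.78506218]
[  -9.39963448 -134.91644783]
[-36.40948893 -97.85108598]
[ -36.42017357 -102.61830854]
```

View pics/scene10.png

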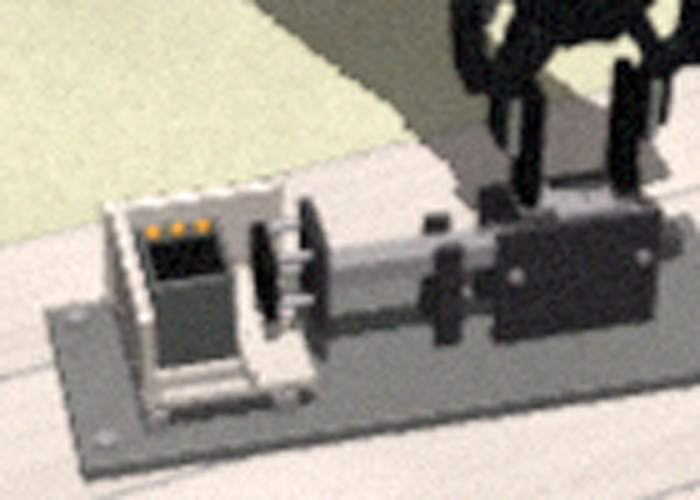

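View pics/side10.png

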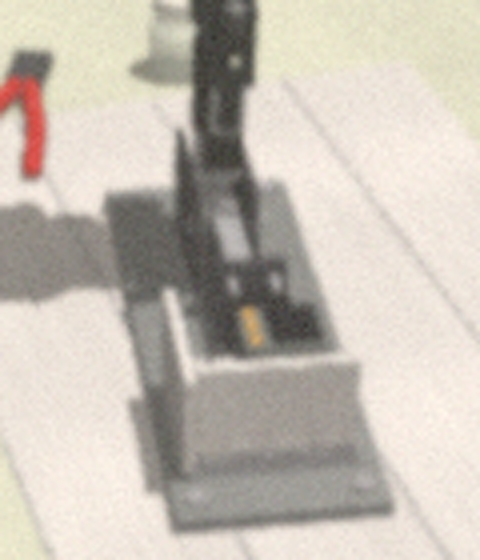

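Emit:
servo_tool --commands '[{"wx": 0,"wy": 0,"wz": 0,"tx": 0,"ty": 0,"tz": 0,"gripper": 0.3},{"wx": 0,"wy": 0,"wz": 0,"tx": 0,"ty": 0,"tz": 0,"gripper": 0.15},{"wx": 0,"wy": 0,"wz": 0,"tx": 0,"ty": 0,"tz": 0,"gripper": 0},{"wx": 0,"wy": 0,"wz": 0,"tx": 0,"ty": 0,"tz": 0,"gripper": -0.2},{"wx": 0,"wy": 0,"wz": 0,"tx": 0,"ty": 0,"tz": 0,"gripper": -0.2},{"wx": 0,"wy": 0,"wz": 0,"tx": 0,"ty": 0,"tz": 0,"gripper": -0.23},{"wx": 0,"wy": 0,"wz": 0,"tx": 0,"ty": 0,"tz": 0,"gripper": -0.23}]'

```text
time_s: 14.1
eef_pos: [603.0, 147.1, 122.3]
tool_rot: [0.091, 0.996, -0.0, 0.001]
force: [-0.7, -2.3, 7.5]
opening: 0.386
```

```bash
python3 look.py w11
```

```text
14.1 [603.  147.1 122.3] [ 9.130e-02  9.958e-01 -1.000e-04  8.000e-04] [-0.7 -2.3  7.5] 0.386
```

View pics/w11.png

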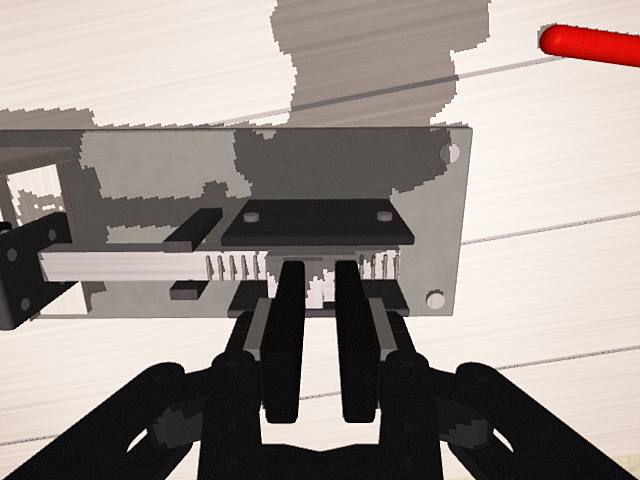

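Emit:
servo_tool --commands '[{"wx": 0,"wy": 0,"wz": 0,"tx": 0,"ty": 0,"tz": 0,"gripper": 0.1},{"wx": 0,"wy": 0,"wz": 0,"tx": 0,"ty": 0,"tz": 0,"gripper": 0.3},{"wx": 0,"wy": 0,"wz": 0,"tx": 0,"ty": 0,"tz": 0,"gripper": 0.55},{"wx": 0,"wy": 0,"wz": 0,"tx": 0,"ty": 0,"tz": 0,"gripper": 0.55},{"wx": 0,"wy": 0,"wz": 0,"tx": 0,"ty": 0,"tz": 0,"gripper": 0.55},{"wx": 0,"wy": 0,"wz": 0,"tx": 0,"ty": 0,"tz": -2,"gripper": 0.9},{"wx": 0,"wy": 0,"wz": 0,"tx": 0,"ty": 0,"tz": -6,"gripper": 0.9},{"wx": 0,"wy": 0,"wz": 0,"tx": 2,"ty": -2,"tz": -8,"gripper": 0.9},{"wx": 0,"wy": 0,"wz": 0,"tx": 3,"ty": -6,"tz": -8,"gripper": 0.9},{"wx": 0,"wy": 0,"wz": 0,"tx": 3,"ty": -9,"tz": -8,"gripper": 0.9},{"wx": 0,"wy": 0,"wz": 0,"tx": 3,"ty": -9,"tz": -8,"gripper": 0.9}]'

```text
time_s: 15.25
eef_pos: [556.0, 61.9, 202.1]
tool_rot: [0.093, 0.996, -0.0, 0.001]
force: [0.1, 1.0, -1.2]
opening: 0.951
```

```bash
python3 look.py w12;  python3 - <<'E'
from h import *
im=cv2.imread("pics/w12.png")[190:340,60:330]
cv2.imwrite("pics/w12z.png",cv2.resize(cv2.convertScaleAbs(im,alpha=2.2),None,fx=2.9,fy=2.9,interpolation=2))
E
```

```text
15.25 [556.   61.9 202.1] [ 9.300e-02  9.957e-01 -2.000e-04  5.000e-04] [ 0.1  1.  -1.2] 0.951
```

View pics/w12.png

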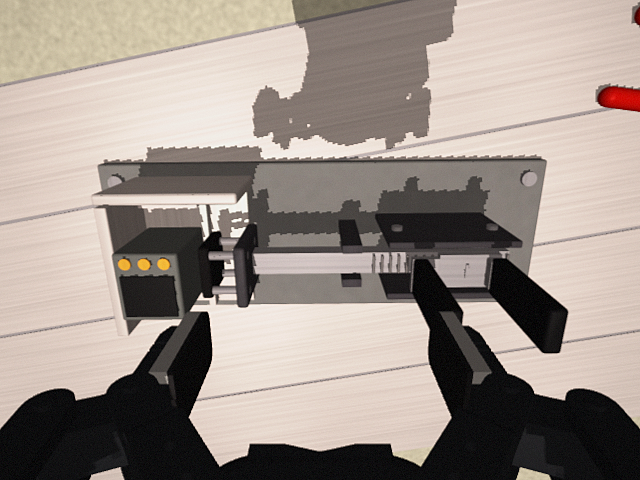

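View pics/w12z.png

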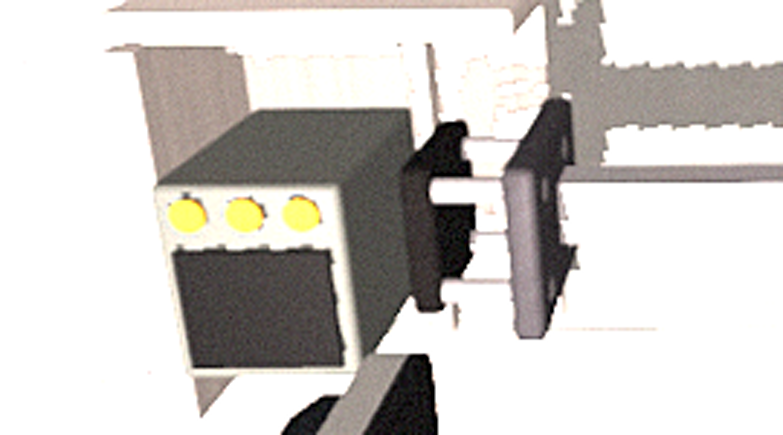

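```bash
python3 - <<'E'
from h import *
s,c=np.load("c.npy",allow_pickle=True); C=cam(c,s)
g=lambda u:np.array(u)/2.9+[60,190]
for n,u,z in [("mod",(344,186),96),("mod",(358,372),96),("modL",(156,186),96),("modL",(188,368),96),("pad",(402,168),89),("pad",(417,308),89),("jaw",(507,168),94),("jaw",(520,335),94)]: print(n,fr(onz(C,g(u),z)).round(1))
E
```

```text
mod [ -18.3 -185.1]
mod [  29.3 -187.3]
modL [ -18.6 -227.7]
modL [  28.  -227.8]
pad [ -20.1 -173.8]
pad [  15.9 -173.8]
jaw [ -21.7 -148.4]
jaw [  20.6 -148.3]
```

Emit:
servo_tool --commands '[{"wx": 0,"wy": 0,"wz": 0,"tx": -1,"ty": 4,"tz": 0,"gripper": 0.9},{"wx": 0,"wy": 0,"wz": 0,"tx": -3,"ty": 8,"tz": 0,"gripper": 0.9},{"wx": 0,"wy": 0,"wz": 0,"tx": -3,"ty": 9,"tz": 0,"gripper": 0.9},{"wx": 0,"wy": 0,"wz": 0,"tx": -3,"ty": 9,"tz": 0,"gripper": 0.9},{"wx": 0,"wy": 0,"wz": 0,"tx": -3,"ty": 9,"tz": 3,"gripper": 0.9},{"wx": 0,"wy": 0,"wz": 0,"tx": -3,"ty": 9,"tz": 6,"gripper": 0.9},{"wx": 0,"wy": 0,"wz": 0,"tx": -3,"ty": 9,"tz": 8,"gripper": 0.55},{"wx": 0,"wy": 0,"wz": 0,"tx": -3,"ty": 9,"tz": 8,"gripper": 0.55},{"wx": 0,"wy": 0,"wz": 0,"tx": -3,"ty": 9,"tz": 8,"gripper": 0.55}]'

```text
time_s: 16.2
eef_pos: [602.1, 146.9, 121.8]
tool_rot: [0.092, 0.996, -0.0, -0.0]
force: [1.0, 0.1, 1.3]
opening: 0.777
```

```bash
python3 look.py w13; python3 - <<'E'
import cv2,numpy as np
a=[cv2.imread(f"pics/{n}.png")[200:330,0:270] for n in ("w9","w10","w11","w13")]
a=[cv2.resize(cv2.convertScaleAbs(x,alpha=1.6),None,fx=1.48,fy=1.48) for x in a]
cv2.imwrite("pics/cmp13.png",np.vstack([np.hstack(a[:2]),np.hstack(a[2:])]))
E
```

```text
16.2 [602.1 146.9 121.8] [ 9.160e-02  9.958e-01 -1.000e-04 -2.000e-04] [1.  0.1 1.3] 0.777
```

View pics/cmp13.png

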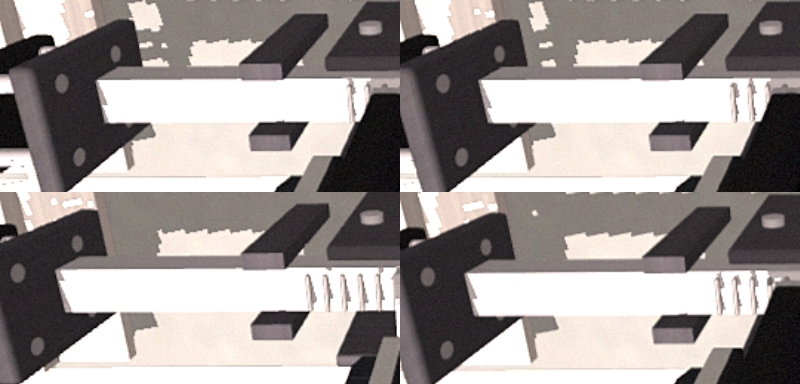

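Emit:
servo_tool --commands '[{"wx": 0,"wy": 0,"wz": 0,"tx": 0,"ty": 0,"tz": 0,"gripper": 0.3},{"wx": 0,"wy": 0,"wz": 0,"tx": 0,"ty": 0,"tz": 0,"gripper": 0.15},{"wx": 0,"wy": 0,"wz": 0,"tx": 0,"ty": 0,"tz": 0,"gripper": 0},{"wx": 0,"wy": 0,"wz": 0,"tx": 0,"ty": 0,"tz": 0,"gripper": -0.1},{"wx": 0,"wy": 0,"wz": 0,"tx": 0,"ty": 0,"tz": 0,"gripper": -0.2},{"wx": 0,"wy": 0,"wz": 0,"tx": 0,"ty": 0,"tz": 0,"gripper": -0.2},{"wx": 0,"wy": 0,"wz": 0,"tx": 0,"ty": 0,"tz": 0,"gripper": -0.2}]'

```text
time_s: 16.95
eef_pos: [603.6, 147.1, 123.1]
tool_rot: [0.091, 0.996, -0.0, 0.002]
force: [-0.4, -2.9, 5.5]
opening: 0.399
```

```bash
python3 look.py w14
```

```text
16.95 [603.6 147.1 123.1] [ 0.0915  0.9958 -0.      0.0016] [-0.4 -2.9  5.5] 0.399
```

Emit:
servo_tool --commands '[{"wx": 0,"wy": 0,"wz": 0,"tx": 0,"ty": 0,"tz": 0,"gripper": -0.1},{"wx": 0,"wy": 0,"wz": 0,"tx": 0,"ty": 0,"tz": 0,"gripper": 0},{"wx": 0,"wy": 0,"wz": 0,"tx": 0,"ty": 0,"tz": 0,"gripper": 0}]'

```text
time_s: 17.3
eef_pos: [602.8, 147.2, 121.6]
tool_rot: [0.091, 0.996, -0.0, 0.0]
force: [1.0, -3.1, 3.4]
opening: 0.5
```

```bash
python3 look.py w15
```

```text
17.3 [602.8 147.2 121.6] [ 9.150e-02  9.958e-01 -2.000e-04  3.000e-04] [ 1.  -3.1  3.4] 0.5
```

Emit:
servo_tool --commands '[{"wx": 0,"wy": 0,"wz": 0,"tx": 0,"ty": 0,"tz": 0,"gripper": 0.1},{"wx": 0,"wy": 0,"wz": 0,"tx": 0,"ty": 0,"tz": 0,"gripper": 0.2},{"wx": 0,"wy": 0,"wz": 0,"tx": 0,"ty": 0,"tz": 0,"gripper": 0.2}]'

```text
time_s: 17.65
eef_pos: [602.5, 147.4, 121.0]
tool_rot: [0.091, 0.996, -0.0, -0.0]
force: [0.9, -2.3, -0.1]
opening: 0.599
```

```bash
python3 look.py w16;  python3 - <<'E'
import cv2,numpy as np
a=[cv2.imread(f"pics/{n}.png")[200:330,0:270] for n in ("w13","w14","w15","w16")]
a=[cv2.resize(cv2.convertScaleAbs(x,alpha=1.6),None,fx=1.48,fy=1.48) for x in a]
cv2.imwrite("pics/cmp16.png",np.vstack([np.hstack(a[:2]),np.hstack(a[2:])]))
E
```

```text
17.65 [602.5 147.4 121. ] [ 9.140e-02  9.958e-01 -1.000e-04 -3.000e-04] [ 0.9 -2.3 -0.1] 0.599
```

View pics/cmp16.png

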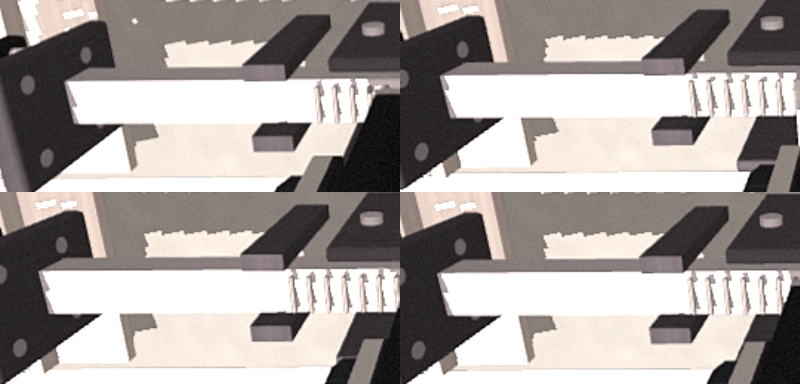

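Emit:
servo_tool --commands '[{"wx": 0,"wy": 0,"wz": 0,"tx": 0,"ty": 0,"tz": 0,"gripper": 0.27},{"wx": 0,"wy": 0,"wz": 0,"tx": 0,"ty": 0,"tz": 0,"gripper": 0.33},{"wx": 0,"wy": 0,"wz": 0,"tx": 0,"ty": 0,"tz": 0,"gripper": 0.33}]'

```text
time_s: 18.0
eef_pos: [602.3, 147.3, 120.9]
tool_rot: [0.091, 0.996, -0.0, -0.0]
force: [-1.2, -2.4, -2.4]
opening: 0.664
```

```bash
python3 look.py w17
```

```text
18.0 [602.3 147.3 120.9] [ 9.140e-02  9.958e-01 -2.000e-04 -5.000e-04] [-1.2 -2.4 -2.4] 0.664
```

Emit:
servo_tool --commands '[{"wx": 0,"wy": 0,"wz": 0,"tx": 0,"ty": 0,"tz": 0,"gripper": 0.39},{"wx": 0,"wy": 0,"wz": 0,"tx": 0,"ty": 0,"tz": 0,"gripper": 0.45},{"wx": 0,"wy": 0,"wz": 0,"tx": 0,"ty": 0,"tz": 0,"gripper": 0.45}]'

```text
time_s: 18.35
eef_pos: [602.4, 147.4, 121.3]
tool_rot: [0.091, 0.996, 0.0, -0.0]
force: [-1.1, -2.2, -1.3]
opening: 0.724
```

```bash
python3 look.py w18
```

```text
18.35 [602.4 147.4 121.3] [ 9.140e-02  9.958e-01  0.000e+00 -1.000e-04] [-1.1 -2.2 -1.3] 0.724
```

Emit:
servo_tool --commands '[{"wx": 0,"wy": 0,"wz": 0,"tx": 0,"ty": 0,"tz": 0,"gripper": 0.5},{"wx": 0,"wy": 0,"wz": 0,"tx": 0,"ty": 0,"tz": 0,"gripper": 0.55},{"wx": 0,"wy": 0,"wz": 0,"tx": 0,"ty": 0,"tz": 0,"gripper": 0.55}]'

```text
time_s: 18.7
eef_pos: [602.9, 147.7, 121.7]
tool_rot: [0.091, 0.996, 0.0, 0.0]
force: [0.4, 0.1, 0.5]
opening: 0.775
```

```bash
python3 look.py w19;  python3 - <<'E'
import cv2,numpy as np
a=[cv2.imread(f"pics/{n}.png")[200:330,0:270] for n in ("w16","w17","w18","w19")]
a=[cv2.resize(cv2.convertScaleAbs(x,alpha=1.6),None,fx=1.48,fy=1.48) for x in a]
cv2.imwrite("pics/cmp19.png",np.vstack([np.hstack(a[:2]),np.hstack(a[2:])]))
E
```

```text
18.7 [602.9 147.7 121.7] [9.130e-02 9.958e-01 3.000e-04 4.000e-04] [0.4 0.1 0.5] 0.775
```

View pics/cmp19.png

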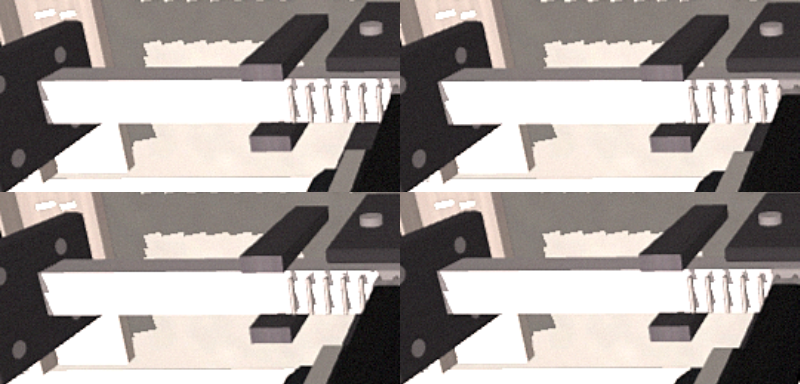

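View pics/w19.png

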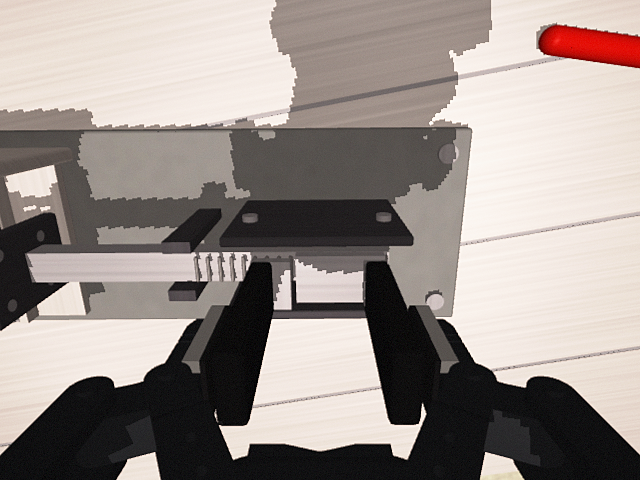

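Emit:
servo_tool --commands '[{"wx": 0,"wy": 0,"wz": 0,"tx": 0,"ty": 0,"tz": 0,"gripper": 0.4},{"wx": 0,"wy": 0,"wz": 0,"tx": 0,"ty": 0,"tz": 0,"gripper": 0.3},{"wx": 0,"wy": 0,"wz": 0,"tx": 0,"ty": 0,"tz": 0,"gripper": 0.2},{"wx": 0,"wy": 0,"wz": 0,"tx": 0,"ty": 0,"tz": 0,"gripper": 0.1},{"wx": 0,"wy": 0,"wz": 0,"tx": 0,"ty": 0,"tz": 0,"gripper": 0.05},{"wx": 0,"wy": 0,"wz": 0,"tx": 0,"ty": 0,"tz": 0,"gripper": 0.05}]'

```text
time_s: 19.35
eef_pos: [603.0, 147.1, 122.3]
tool_rot: [0.091, 0.996, -0.0, 0.001]
force: [-0.8, -2.6, 5.6]
opening: 0.525
```

```bash
python3 look.py w20; cat > cmp.py <<'E'
from h import *
import sys
a,b,o=sys.argv[1:4]
v=[cv2.resize(cv2.convertScaleAbs(cv2.imread(f"pics/{n}.png")[200:330,0:270],alpha=1.6),None,fx=1.48,fy=1.48) for n in (a,b)]
top=np.hstack([x[:,:400] if x.shape[1]>=400 else cv2.copyMakeBorder(x,0,0,0,400-x.shape[1],0) for x in v])
im=viewer.capture("scene")["pixels"][220:285,275:375]
z=cv2.resize(cv2.convertScaleAbs(im,alpha=1.8),(600,390),interpolation=2); z=cv2.copyMakeBorder(z,0,0,0,200,0)
cv2.imwrite(f"pics/{o}.png",np.vstack([top,z]))
E
python3 cmp.py w19 w20 cmp20
```

```text
19.35 [603.  147.1 122.3] [ 9.150e-02  9.958e-01 -0.000e+00  8.000e-04] [-0.8 -2.6  5.6] 0.525
```

View pics/cmp20.png

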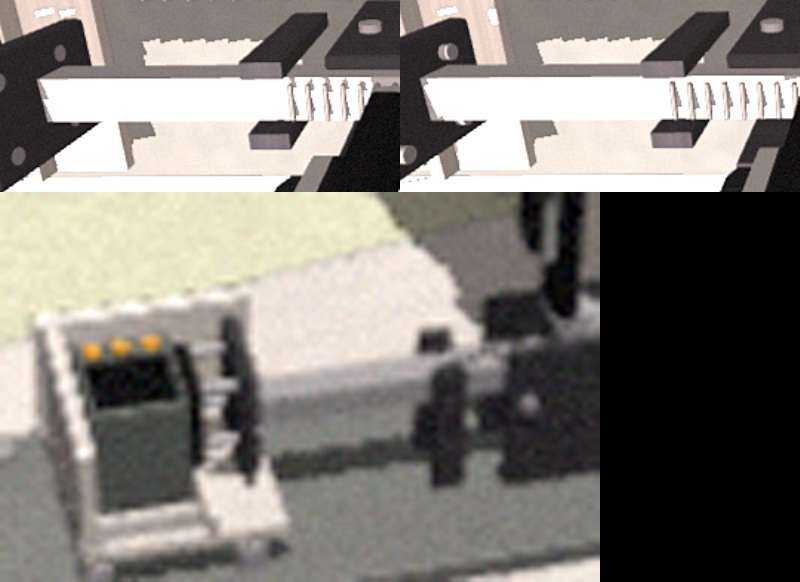

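Emit:
servo_tool --commands '[{"wx": 0,"wy": 0,"wz": 0,"tx": 0,"ty": 0,"tz": 0,"gripper": 0},{"wx": 0,"wy": 0,"wz": 0,"tx": 0,"ty": 0,"tz": 0,"gripper": -0.05},{"wx": 0,"wy": 0,"wz": 0,"tx": 0,"ty": 0,"tz": 0,"gripper": -0.1},{"wx": 0,"wy": 0,"wz": 0,"tx": 0,"ty": 0,"tz": 0,"gripper": -0.1},{"wx": 0,"wy": 0,"wz": 0,"tx": 0,"ty": 0,"tz": 0,"gripper": -0.1}]'

```text
time_s: 19.95
eef_pos: [603.1, 147.1, 122.7]
tool_rot: [0.091, 0.996, 0.0, 0.001]
force: [-2.0, -2.1, 7.8]
opening: 0.448
```

```bash
python3 look.py w21; python3 cmp.py w20 w21 cmp21
```

```text
19.95 [603.1 147.1 122.7] [0.0914 0.9958 0.     0.001 ] [-2.  -2.1  7.8] 0.448
```

View pics/cmp21.png

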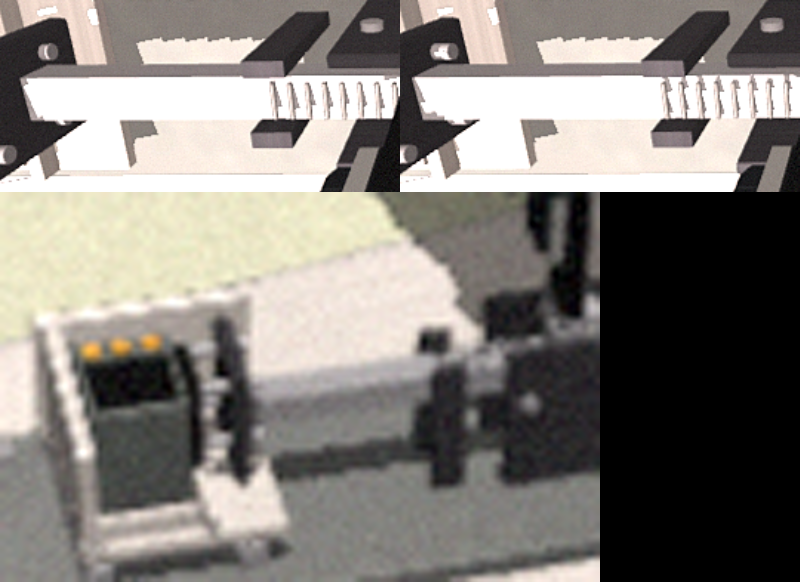

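Emit:
servo_tool --commands '[{"wx": 0,"wy": 0,"wz": 0,"tx": 0,"ty": 0,"tz": 0,"gripper": -0.13},{"wx": 0,"wy": 0,"wz": 0,"tx": 0,"ty": 0,"tz": 0,"gripper": -0.16},{"wx": 0,"wy": 0,"wz": 0,"tx": 0,"ty": 0,"tz": 0,"gripper": -0.16}]'

```text
time_s: 20.35
eef_pos: [603.1, 147.2, 122.9]
tool_rot: [0.091, 0.996, 0.0, 0.001]
force: [-2.3, -3.5, 8.7]
opening: 0.422
```

```bash
python3 look.py w22; python3 - <<'E'
import cv2,numpy as np
v=[cv2.resize(cv2.convertScaleAbs(cv2.imread(f"pics/{n}.png")[205:325,0:65],alpha=1.6),None,fx=4,fy=4,interpolation=2) for n in ("w20","w21","w22")]
cv2.imwrite("pics/z22.png",np.hstack(v))
E
```

```text
20.35 [603.1 147.2 122.9] [9.140e-02 9.958e-01 1.000e-04 1.100e-03] [-2.3 -3.5  8.7] 0.422
```

View pics/z22.png

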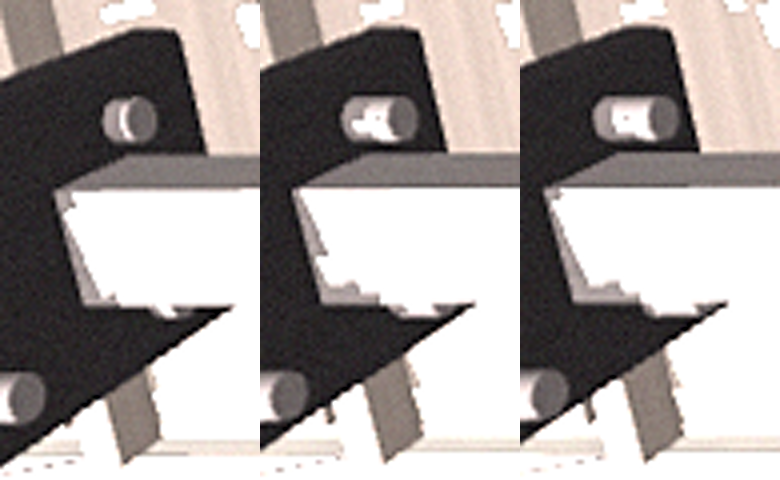

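```bash
python3 - <<'E'
from h import *
ims=[viewer.capture("scene")["pixels"][240:285,280:340].astype(float) for _ in range(4)]
im=np.mean(ims,0)
cv2.imwrite("pics/scene22.png",cv2.resize(np.clip(im*2,0,255).astype(np.uint8),None,fx=12,fy=12,interpolation=2))
s=sensors.get_state(); print(s["time_s"],s["opening"],s["force"])
E
```

```text
20.6 0.42013000575838144 [-2.08852323 -2.36124704  8.76347824]
```

View pics/scene22.png

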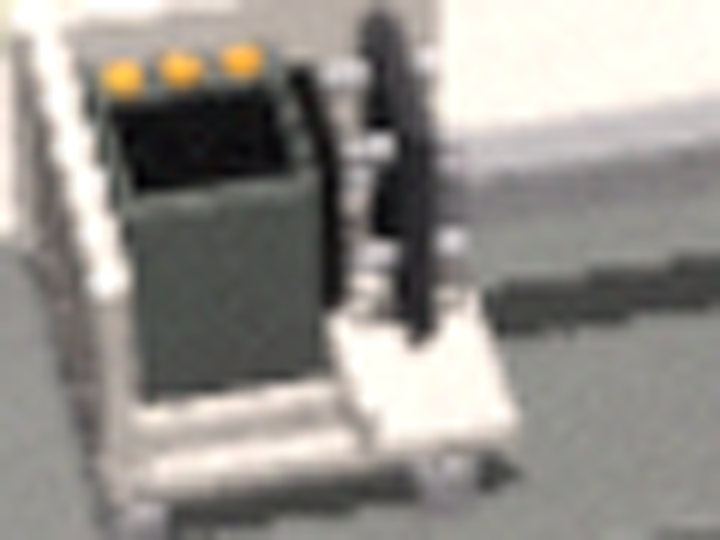

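Emit:
servo_tool --commands '[{"wx": 0,"wy": 0,"wz": 0,"tx": 0,"ty": 0,"tz": 0,"gripper": -0.18},{"wx": 0,"wy": 0,"wz": 0,"tx": 0,"ty": 0,"tz": 0,"gripper": -0.2},{"wx": 0,"wy": 0,"wz": 0,"tx": 0,"ty": 0,"tz": 0,"gripper": -0.2},{"wx": 0,"wy": 0,"wz": 0,"tx": 0,"ty": 0,"tz": 0,"gripper": -0.2},{"wx": 0,"wy": 0,"wz": 0,"tx": 0,"ty": 0,"tz": 0,"gripper": -0.2},{"wx": 0,"wy": 0,"wz": 0,"tx": 0,"ty": 0,"tz": 0,"gripper": -0.2}]'

```text
time_s: 21.2
eef_pos: [603.1, 147.2, 123.0]
tool_rot: [0.091, 0.996, 0.0, 0.001]
force: [-2.7, -3.4, 9.2]
opening: 0.401
```

```bash
python3 look.py w23; python3 - <<'E'
from h import *
v=[cv2.resize(cv2.convertScaleAbs(cv2.imread(f"pics/{n}.png")[205:325,0:65],alpha=1.6),None,fx=4,fy=4,interpolation=2) for n in ("w22","w23")]
im=np.mean([viewer.capture("scene")["pixels"][240:280,280:327].astype(float) for _ in range(3)],0)
v.append(cv2.resize(np.clip(im*2,0,255).astype(np.uint8),(280,480),interpolation=2)[:480]) if 0 else v.append(cv2.copyMakeBorder(cv2.resize(np.clip(im*2,0,255).astype(np.uint8),(279,240),interpolation=2),0,240,0,0,0))
cv2.imwrite("pics/z23.png",np.hstack(v))
E
```

```text
21.2 [603.1 147.2 123. ] [9.140e-02 9.958e-01 1.000e-04 1.200e-03] [-2.7 -3.4  9.2] 0.401
```

View pics/z23.png

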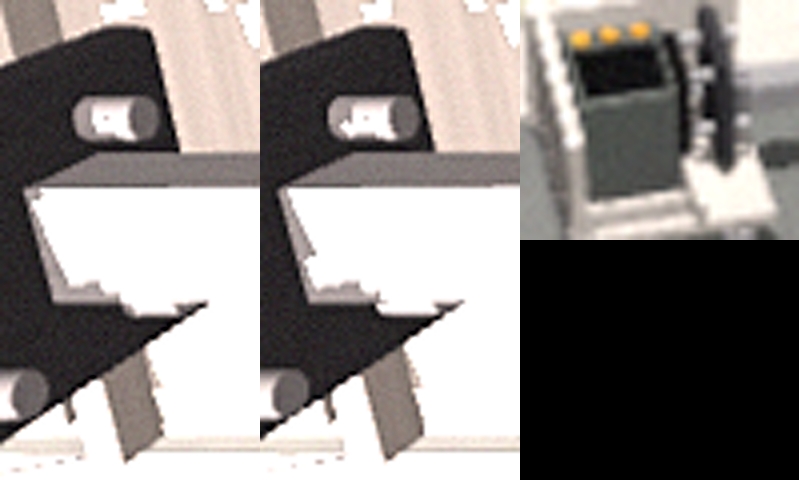

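```bash
python3 - <<'E'
from h import *
print(job.sign_off()); s=sensors.get_state(); print(s["time_s"],s["opening"],s["force"])
E
```

```text
the job is handed in; nothing more can be done
None
the job is handed in; nothing more can be done
```

I handed the job in with the drawer home and the grips held squeezed. I put the pad at about 8 mm sunk, a proper grip. The sign-off gave no verdict.

- **Drawer:** I pushed the front in past the detent, felt about 9 mm before the end, until it stood against its stop with about 14 N of push. I took no fresh measurement of the drawer after that. It showed no movement in later pictures.
- **Pumping:** I gave four squeeze-and-release strokes. The first moved the jaw about 9 mm, and the next two netted only about 6 mm each instead of 12. On the third the jaw slid back about 3 mm when I released quickly. With slow release on the fourth it stayed put.
- **Final squeeze:** I made a fifth squeeze in small steps until the gripper read 0.40 open (about 34 mm), and kept holding there. That was at about 21 s of the 72 s allowed.
- **Last checks:** The pins behind the jaw stood out about 8 mm. The gap in the scene picture, one small step earlier, gave about 7 mm. I expect both to be good to about 1.5 mm. The module stood upright with the pad against it.
- **Not measured directly:** I had no reading for the force on the grips or for the pad's force on the module. I also did not measure whether the basin, pliers and jar had moved, but the arm was never near them.

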